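# Fit the column sleeves to a clamped extraction manifold and log it

### The arm

A 6-joint arm with a two-finger parallel gripper is mounted at the origin on the work surface. World frame = base frame: x ahead of the robot, y to its left, z up, the work surface at z = 0. Lengths are in mm, angles in rad, forces in N, time in s.
With the tool pointing down it reaches from about 375 to 750 mm from the base axis. Payload 9 kg.
Tool frame: the origin (TCP) lies on the centre line of the jaws, within the pads' length; the fingertips stand 8 mm ahead of it and the grasp point (between the pads) lies 11 mm behind it (nose_length is the distance from the TCP to the fingertips, in mm); y points along the fingers, z is the direction in which the jaws open and shut, and the axes are right-handed (so a half turn about y gives the same grasp; the last joint's range is limited). The gripper opens to 85 mm and grips with 20 to 120 N. Pads are 22 mm wide; open, the fingers measure 114 mm over their backs; the gripper's body (76 mm by 85 mm) begins 54 mm behind the grasp point. The pads swing forward as they close: fully open they stand 13 mm farther back than shut.
Start: joints at [-1.553, 0.104, 0.097, 1.564, 0, 1.353], TCP at [140.18, -583.425, 239.331] pointing down, gripper open.
Joint ranges: [-2.99, 2.99], [-0.84, 1.86], [-1.1, 1.16], [-1.84, 2.11], [-1.51, 1.56], [-3.14, 3.14]. Speed limits (rad/s): [2.22, 2.22, 2.57, 3.14, 3.14, 3.14].

### API

Orientations are given as a 3x3 rotation matrix whose columns are the frame's x, y, z axes.
In Python, from station import * gives the robot as it stands.
- The arm moves only by the tool servo_tool, never from a script. Its argument "series" is a list of rows, each an object of numbers: "rx", "ry", "rz": the turn, a rotation vector about the tool's x, y, z in degrees; "x", "y", "z": the shift along the tool's x, y, z in mm; "fingers": the finger opening in mm, from 0 to 85.4. A call has 1 to 8 rows; each row shifts and turns the commanded pose from where the row before left it, along the tool's axes as they then stand; what a row does not reach is not made up. A row lasts 1/10 s, in which the tool goes at most 50 mm and 8.59 degrees, less where a joint would pass 70% of its speed; a pose out of reach is approached as far as the arm can. A call is refused whole if a number of a shift passes 50 or a number of a turn 8.59, either way. A call with a gripper value outside its range is refused whole. The fingers move at their own pace and stop on an object; the grip force is fixed at half the most. Time passes only in rows, so rows that do not move let the fingers close. It gives the time, the measured TCP pose, the force and the opening at its end, in the units of the state.
- get_state(): the state, without advancing time (a new reading comes with each control period).
- snapshot(name): name is "side" or "top"; returns a dict with "img" (420x560x3 uint8, red, green, blue), "depth" (420x560 float32, mm along the optical axis (not along the pixel's ray), 0 where there is no reading), "mtx" (3x3 intrinsics, pixels), "D" ([k1, k2, p1, p2, k3] as OpenCV has them; the pictures are not rectified), "world_from_camera" (4x4, takes a point from camera to world coordinates). Camera axes: x right, y up, looking along -z (the intrinsics and any distortion apply to the point x, -y, -z); pixel columns grow to the right and rows downward; lengths in mm; the calibration is good to about 2 mm. A picture is of the moment at which its call begins.
- job_done(): hands the job in, once; it reports no verdict.
The state is a dict: "time_s": time; "q": joint angles; "joint_velocities": joint speeds; "effort": joint torques, N m; "tool_pos": TCP position; "tcp_rot": TCP orientation; "ft_force": force on the tool from outside, world axes, zero at the start; "moment": the same for the moment, N m; "opening": opening from 0.0 (shut) to 1.0 (fully open).
Only numpy, scipy, OpenCV 4.12 (cv2) and the standard library are available. Lean on these libraries where they do the work, as an engineer would, in place of code of your own. Each camera call takes 0.05 s, during which the arm holds its last target.

### The job

Swing the red toggle clamp over onto the green manifold block first, then push every purple sleeve that is there fully home, upright, each on a white spigot of its own (any spigot). With all sleeves on and the clamp still shut, hold the scanner straight above the block's barcode label, window down and about 7 cm over it, steady for two seconds; then stand the scanner back in its grey stand and swing the clamp fully open again, leaving the block in its nest and the sleeves on it. Do not disturb the mouse, pen pot or tube rack.

Things in the scene. Friction and masses are not known exactly. Their poses are not given: they have to be found in the camera images.
- nest: Fixed aluminium base plate 90 x 350 x 8 mm with low steel lips (8 mm above the plate) around the block. Origin: centre of its underside, on the bench; its y runs along the row of spigots, the clamp stands at its -y end, its yaw differs by up to 0.2 rad from the world's.
- block: Mint green manifold block, loose in the nest (1.5 mm play), 64 x 260 x 25 mm, 0.6 kg; axes as the nest's. Origin on its underside, 8 mm above the bench; the block reaches from y = -110 to +150 mm of its frame. Top face 33 mm above the bench.
- port0 (a point): White round spigot on the block's top: 12.5 mm diameter, 14 mm straight then a cone, 22 mm tall in all. The point is the centre of its foot, on the block's top face; z up. A sleeve is home when its collar rests on the block here (sleeve origin at this point). Port 0 lies at y = -45 mm in the block's frame.
- port1 (a point): White round spigot on the block's top: 12.5 mm diameter, 14 mm straight then a cone, 22 mm tall in all. The point is the centre of its foot, on the block's top face; z up. A sleeve is home when its collar rests on the block here (sleeve origin at this point). Port 1 lies at y = -3 mm in the block's frame.
- port2 (a point): White round spigot on the block's top: 12.5 mm diameter, 14 mm straight then a cone, 22 mm tall in all. The point is the centre of its foot, on the block's top face; z up. A sleeve is home when its collar rests on the block here (sleeve origin at this point). Port 2 lies at y = 39 mm in the block's frame.
- port3 (a point): White round spigot on the block's top: 12.5 mm diameter, 14 mm straight then a cone, 22 mm tall in all. The point is the centre of its foot, on the block's top face; z up. A sleeve is home when its collar rests on the block here (sleeve origin at this point). Port 3 lies at y = 81 mm in the block's frame.
- label (a point): Middle of the white barcode label (44 x 32 mm) on the block's top at its +y end, 46 mm beyond port 3; z up.
- clamp (a joint): Angle (rad) of the red toggle clamp, a rigid L hinged along the nest's x. 0 shut: arm level along the nest's +y, pad on the block, handle straight up. 1.5 fully open at its stop: arm upright, handle level towards -y. Weighted over centre: let go, it falls to the nearer end (tipping point about 0.8, about 0.1 N m). Push the upright bar with closed fingers to swing it.
- clamp_hinge (a point): The clamp's hinge axis, 50 mm above the bench, 140 mm to the nest's -y side of its origin; fixed to the nest, its axes are the nest's. Two steel cheeks beside it reach 12 mm above it.
- clamp_arm_tip (a point): Free end of the holding arm, on its centre line, 64 mm from the hinge; arm 18 mm wide, 12 mm thick.
- clamp_handle_top (a point): Free end of the clamp's black handle, 91 mm from the hinge; handle 18 x 12 mm (black grip 22 x 16 mm, look only, on the bar of 78 mm).
- sleeve0: Purple upright sleeve with a white collar at its foot, open right through: tube 28 mm outside diameter, bore 16 mm, 50 mm tall overall, collar 36 mm diameter and 6 mm high, 45 g. Starts standing on the bench between robot and nest; between 2 and 4 of the four are present. Origin: centre of its underside; z up along the bore. All four alike.
- sleeve1: Purple upright sleeve with a white collar at its foot, open right through: tube 28 mm outside diameter, bore 16 mm, 50 mm tall overall, collar 36 mm diameter and 6 mm high, 45 g. Starts standing on the bench between robot and nest; between 2 and 4 of the four are present. Origin: centre of its underside; z up along the bore. All four alike.
- sleeve2: Purple upright sleeve with a white collar at its foot, open right through: tube 28 mm outside diameter, bore 16 mm, 50 mm tall overall, collar 36 mm diameter and 6 mm high, 45 g. Starts standing on the bench between robot and nest; between 2 and 4 of the four are present. Origin: centre of its underside; z up along the bore. All four alike.
- sleeve3: Purple upright sleeve with a white collar at its foot, open right through: tube 28 mm outside diameter, bore 16 mm, 50 mm tall overall, collar 36 mm diameter and 6 mm high, 45 g. Starts standing on the bench between robot and nest; between 2 and 4 of the four are present. Origin: centre of its underside; z up along the bore. All four alike.
- scanner: Hand scanner standing upright in its stand: white head 40 x 34 x 34 mm with a red window in its underside, above it a black handle 34 (its x) x 26 mm (its y), from 32 to 134 mm above the window; 150 g. Origin: centre of the window (its underside); z up along the handle, so it looks along -z.
- stand: Fixed grey open cup for the scanner, 62 x 56 mm outside, 52 x 46 mm inside, rim 45 mm high, floor 5 mm above the bench, on a foot 100 x 90 mm. Origin: centre of its underside; the scanner's long side lies along its x.
- mouse: Black computer mouse, 66 mm across, 33 mm high, loose bystander. Origin under its centre.
- pot: White pen pot, 80 mm wide, 100 mm high with pens to 140 mm, loose bystander. Origin under its centre.
- rack: Green tube rack with purple-capped tubes, 110 x 160 mm, 71 mm high, loose bystander. Origin under its centre.
Not all that is in view belongs to the job. Leave any black or orange look-alike of the sleeve3 alone.

How it is judged:
By the outcome, as a careful person would: the job done as asked, in the order asked, and still so for the second after the job is handed in, with the robot touching nothing.
Of sleeve0, sleeve1, sleeve2, sleeve3 only 2 to 4 are there at a start; the rules pass over those that are not, and their reading is None.
At some moment in a run one of sleeve0, sleeve1, sleeve2, sleeve3 may be knocked a few centimetres aside while the robot is not near it.
Once in a run the grip may slacken for a moment while it holds something.
It also fails if it takes over 210 s, if anything falls off the work surface, if the arm or the gripper's body presses on something with over 40 N, if the wrist force passes 120 N, or if a joint passes its speed limit or range.

## Working session

There is one attempt and no reset: what is moved stays moved. The work goes in short steps, Python scripts to look and compute and a tool call to move; the robot and the scene stay as the last step left them, time stands still between calls to the robot, and variables do not carry over. Pictures are saved under pics/ and viewed, and the job is handed in when it is done.

Besides the shell and the picture viewer there is one more tool, called after "Emit:" as name(argument=value, ...) on one line, values as JSON. servo_tool: Moves the arm, as the interface text tells. Its arguments: {"type":"object","properties":{"series":{"type":"array","items":{"type":"object","properties":{"rx":{"type":"number"},"ry":{"type":"number"},"rz":{"type":"number"},"x":{"type":"number"},"y":{"type":"number"},"z":{"type":"number"},"fingers":{"type":"number"}}}}},"required":["series"]}

```bash
ls; mkdir -p pics; python3 - <<'E'
from station import *
import cv2,numpy as np
s=get_state();print(s)
for n in("side","top"):
    d=snapshot(n);cv2.imwrite(f"pics/{n}0.png",d["img"][:,:,::-1]);print(n,d["mtx"],d["D"],d["world_from_camera"])
E
```

```text
pics
{'time_s': 0.0, 'q': array([-1.55268318e+00,  1.04710248e-01,  9.64350214e-02,  1.56387998e+00,
       -1.45096463e-05,  1.35309610e+00]), 'joint_velocities': array([ 0.00058972, -0.00078219,  0.00306101,  0.00156753,  0.00029745,
       -0.00073206]), 'effort': array([-2.98575003e-03, -5.56922007e+01,  5.03655660e+01,  1.65978813e-02,
       -4.10427774e-04,  6.24604795e-06]), 'tool_pos': array([ 140.17913602, -583.05728133,  238.49705169]), 'tcp_rot': array([[-9.72324635e-01, -3.91194208e-05,  2.33633909e-01],
       [-2.33633745e-01,  1.35838903e-03, -9.72323726e-01],
       [-2.79328997e-04, -9.99999077e-01, -1.32993473e-03]]), 'ft_force': array([-0.46326034, -0.05822799, -0.24325771]), 'moment': array([ 0.00351011, -0.0105842 , -0.02945797]), 'opening': 1.0045173453730236}
side [[488.61037347   0.         283.94853102]
 [  0.         488.61037347 210.33819196]
 [  0.           0.           1.        ]] [-0.03975343  0.          0.          0.          0.        ] [[-8.62214244e-01  2.44771837e-01 -4.43478687e-01  9.82671357e+01]
 [-5.06137386e-01 -4.51367308e-01  7.34909858e-01  8.62598862e+02]
 [-2.02865449e-02  8.58110891e-01  5.13063500e-01  7.23417471e+02]
 [ 0.00000000e+00  0.00000000e+00  0.00000000e+00  1.00000000e+00]]
top [[448.74900524   0.         280.23791347]
 [  0.         448.74900524 213.99189163]
 [  0.           0.           1.        ]] [-0.13685062  0.          0.          0.          0.        ] [[-1.46444830e-03  9.95512063e-01 -9.46233955e-02  4.74582609e+02]
 [-9.99989937e-01 -1.85909880e-03 -4.08272941e-03  1.88096024e+01]
 [-4.24032062e-03  9.46164644e-02  9.95504769e-01  1.40985354e+03]
 [ 0.00000000e+00  0.00000000e+00  0.00000000e+00  1.00000000e+00]]
```

View pics/side0.png

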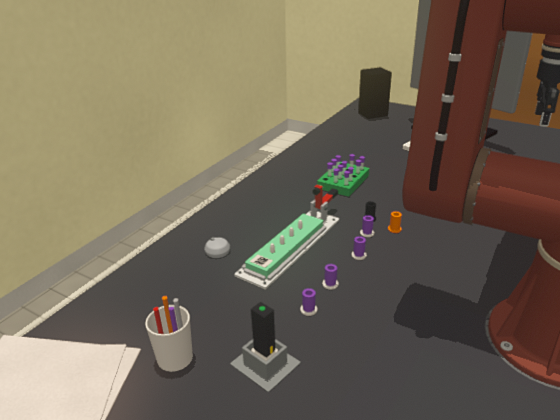

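View pics/top0.png

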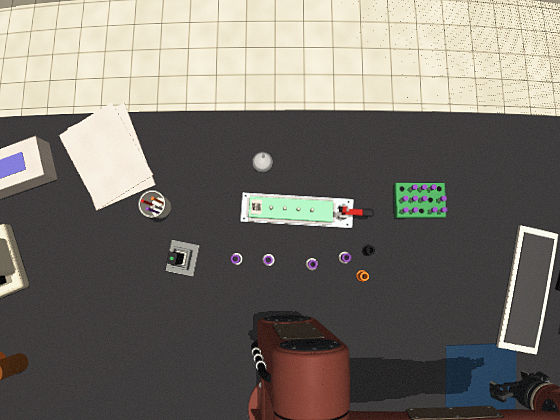

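```bash
cat > h.py <<'E'
import cv2,numpy as np
from station import *
def cloud(d):
    h,w=d["depth"].shape
    uv=np.stack(np.meshgrid(np.arange(w),np.arange(h)),-1).reshape(-1,1,2).astype(np.float64)
    n=cv2.undistortPoints(uv,d["mtx"],d["D"]).reshape(h,w,2)
    z=d["depth"]
    P=np.stack([n[...,0]*z,-n[...,1]*z,-z],-1)
    T=d["world_from_camera"]
    W=P@T[:3,:3].T+T[:3,3]
    W[z<=0]=np.nan
    return W
def pix2plane(d,uv,z):
    n=cv2.undistortPoints(np.array(uv,float).reshape(-1,1,2),d["mtx"],d["D"]).reshape(-1,2)
    r=np.c_[n[:,0],-n[:,1],-np.ones(len(n))]@d["world_from_camera"][:3,:3].T
    c=d["world_from_camera"][:3,3]
    return c+r*((z-c[2])/r[:,2])[:,None]
def proj(d,P):
    T=np.linalg.inv(d["world_from_camera"]);P=np.atleast_2d(P)@T[:3,:3].T+T[:3,3]
    P=P*[1,-1,-1]
    return cv2.projectPoints(P,np.zeros(3),np.zeros(3),d["mtx"],d["D"])[0].reshape(-1,2)
def crop(d,x0,x1,y0,y1,f,name):
    im=d["img"][y0:y1,x0:x1,::-1]
    cv2.imwrite(name,cv2.resize(im,None,fx=f,fy=f,interpolation=cv2.INTER_CUBIC))
E
python3 - <<'E'
from h import *
for n in("side","top"):
    d=snapshot(n);W=cloud(d);hsv=cv2.cvtColor(d["img"],cv2.COLOR_RGB2HSV)
    np.savez(f"{n}0.npz",**d)
    H,S,V=[hsv[...,i].astype(int) for i in range(3)]
    for nm,m in dict(purple=(H>125)&(H<150)&(S>100)&(V>40),green=(H>60)&(H<85)&(S>60)&(V>120),red=((H<5)|(H>175))&(S>180)&(V>80),orange=(H>8)&(H<18)&(S>180)).items():
        k,lab,st,c=cv2.connectedComponentsWithStats(m.astype(np.uint8))
        for i in range(1,k):
            if st[i,4]>12:
                p=W[lab==i];p=p[~np.isnan(p[:,0])]
                if len(p)==0 or p[:,0].min()<200: continue
                print(n,nm,c[i].round(1),st[i,4],"med",np.median(p,0).round(),"min",p.min(0).round(),"max",p.max(0).round())
    if n=="side": crop(d,220,420,150,290,4,"pics/sc.png")
    else: crop(d,150,460,130,300,2.5,"pics/tc.png")
E
```

```text
side purple [333.6 161.2] 71 med [ 683. -414.   65.] min [ 674. -602.   -5.] max [ 756. -374.   73.]
side purple [351.5 156.4] 26 med [ 648. -473.   64.] min [ 641. -632.   -2.] max [ 707. -467.   71.]
side purple [359.8 160.2] 50 med [ 613. -460.   65.] min [ 606. -632.   -3.] max [ 669. -437.   72.]
side purple [339.8 167.4] 71 med [ 647. -384.   65.] min [ 641. -569.   -3.] max [ 706. -345.   71.]
side purple [348.1 171.5] 46 med [ 612. -366.   66.] min [ 606. -448.   27.] max [ 653. -345.   72.]
side purple [367.6 223.4] 173 med [ 468. -168.   34.] min [ 456. -250.    3.] max [ 502. -160.   51.]
side purple [359.1 245.5] 190 med [448. -65.  36.] min [ 436. -162.   -6.] max [491. -58.  51.]
side purple [330.4 273.7] 219 med [460.  69.  37.] min [449. -13.  -3.] max [492.  77.  51.]
side purple [308.5 299.2] 252 med [463. 169.  38.] min [453.  93.  -4.] max [493. 177.  51.]
side purple [172.7 318.4] 93 med [609. 411. 115.] min [606. 407.  85.] max [614. 413. 139.]
side green [347.6 165.5] 16 med [ 661. -473.   27.] min [ 653. -553.   -1.] max [ 691. -461.   36.]
side green [342.9 1
[... 2097 characters left out ...]
. 149.  -2.] max [479. 179.  56.]
top purple [267.6 259.6] 38 med [466.  64.  48.] min [455.  52.   2.] max [476.  74.  55.]
top purple [312.  263.7] 46 med [452. -71.  48.] min [443. -84.  -2.] max [464. -60.  54.]
top green [419.7 199.8] 1105 med [ 646. -414.   29.] min [ 597. -510.   -9.] max [ 708. -336.   72.]
top green [295.  209.1] 1425 med [621. -21.  33.] min [ 584. -136.    0.] max [659. 125.  53.]
top red [352.8 211.2] 111 med [ 609. -199.   59.] min [ 600. -232.   -4.] max [ 624. -156.  118.]
top orange [154.7 199.2] 14 med [642. 392. 131.] min [639. 390.  65.] max [645. 398. 140.]
top orange [361.8 275.2] 98 med [ 418. -223.   36.] min [ 397. -241.    1.] max [ 432. -211.   57.]
```

View pics/sc.png

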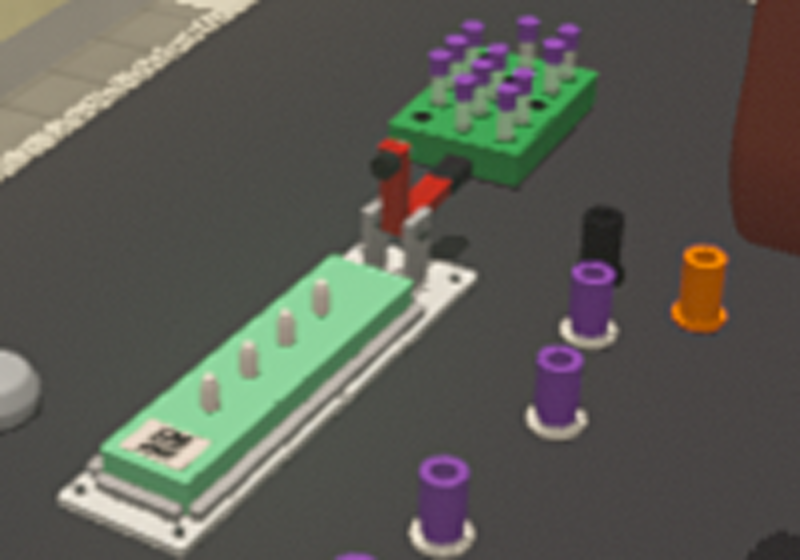

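View pics/tc.png

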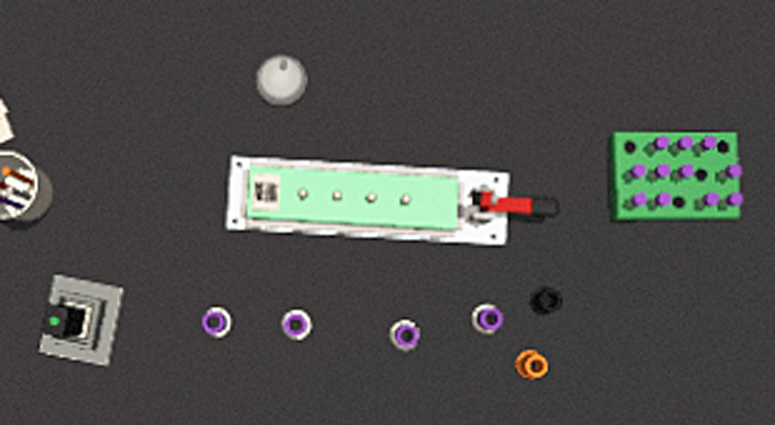

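```bash
cat >> h.py <<'E'
from scipy.optimize import least_squares
def circ(c,r,z,n=48):
    a=np.linspace(0,2*np.pi,n,endpoint=False)
    return np.c_[c[0]+r*np.cos(a),c[1]+r*np.sin(a),np.full(n,z)]
def hullcent(uv):
    h=cv2.convexHull(uv.astype(np.float32)); m=cv2.moments(h)
    return np.array([m["m10"]/m["m00"],m["m01"]/m["m00"]])
def purple(d):
    hsv=cv2.cvtColor(d["img"],cv2.COLOR_RGB2HSV);H,S,V=[hsv[...,i].astype(int) for i in range(3)]
    return ((H>120)&(H<155)&(S>90)&(V>35)).astype(np.uint8)
def sleeves(d,zb=0,xr=(380,700),yr=(-330,330)):
    out=[];m=purple(d)
    cs,_=cv2.findContours(m,cv2.RETR_EXTERNAL,cv2.CHAIN_APPROX_NONE)
    for c in cs:
        if cv2.contourArea(c)<25: continue
        M=np.zeros_like(m);cv2.drawContours(M,[c],-1,1,-1)
        yy,xx=np.nonzero(M);cen=np.array([xx.mean(),yy.mean()])
        g=pix2plane(d,cen,zb+30)[0]
        if not(xr[0]<g[0]<xr[1] and yr[0]<g[1]<yr[1]): continue
        f=lambda p:hullcent(proj(d,np.r_[circ(p,14,zb+6),circ(p,14,zb+50)]))-cen
        r=least_squares(f,g[:2]);out.append((r.x.round(1),len(xx)))
    return out
def spigots(d):
    """whitish blobs enclosed in the green block + label"""
    hsv=cv2.cvtColor(d["img"],cv2.COLOR_RGB2HSV);H,S,V=[hsv[...,i].astype(int) for i in range(3)]
    g=((H>55)&(H<90)&(S>70)&(V>90)).astype(np.uint8)
    cs,_=cv2.findContours(g,cv2.RETR_EXTERNAL,cv2.CHAIN_APPROX_NONE)
    return g,cs,S
E
python3 - <<'E'
from h import *
for n in("side","top"):
    d=dict(np.load(f"{n}0.npz"));print(n,[ (s[0].tolist(),s[1]) for s in sleeves(d)])
    g,cs,S=spigots(d)
    for c in cs:
        p=pix2plane(d,c.reshape(-1,2).mean(0),33)[0]
        if cv2.contourArea(c)>600 and abs(p[1])<100:
            M=np.zeros_like(g);cv2.drawContours(M,[c],-1,1,-1);M&=1-g
            k,l,st,ce=cv2.connectedComponentsWithStats(M)
            for i in range(1,k):
                if st[i,4]>2: print(ce[i].round(2),st[i],pix2plane(d,ce[i],44)[0].round(1))
            x=cv2.minAreaRect(c); print(x, pix2plane(d,cv2.boxPoints(x),33).round(1).tolist())
E
```

```text
side [([467.1, 159.4], 260), ([463.1, 61.1], 227), ([450.8, -75.4], 200), ([470.4, -179.2], 176)]
[299.84 223.84] [298 219   5  10  44] [614.9 -71.5  44. ]
[291.  231.5] [289 227   5  10  46] [617.1 -29.3  44. ]
[281.63 239.53] [279 235   6  10  51] [619.6  13.   44. ]
[272.04 247.6 ] [270 243   5  10  47] [622.3  53.7  44. ]
[260.97 260.55] [249 254  24  14 193] [617.6 110.4  44. ]
((283.72412109375, 243.18963623046875), (25.494962692260742, 88.02821350097656), 48.36646270751953) [[659.3, 127.0, 33.0], [651.7, -186.7, 33.0], [565.9, -119.9, 33.0], [586.5, 166.6, 33.0]]
top [([452.4, -72.9], 61), ([465.6, 63.4], 53), ([468.6, 164.2], 65), ([471.7, -177.3], 71)]
```

```bash
python3 - <<'E'
from h import *
d=dict(np.load("top0.npz"))
crop(d,238,362,185,235,6,"pics/t2.png")
hsv=cv2.cvtColor(d["img"],cv2.COLOR_RGB2HSV)
print(hsv[203:216,245:330,1])
E
```

```text
[[ 3  5 19 ... 64 66 69]
 [ 3  2 19 ... 64 67 65]
 [ 4  2 18 ... 65 63 67]
 ...
 [ 4 26 23 ... 62 70 66]
 [ 4 23 27 ... 66 65 64]
 [ 2 23 25 ... 67 67 66]]
```

View pics/t2.png

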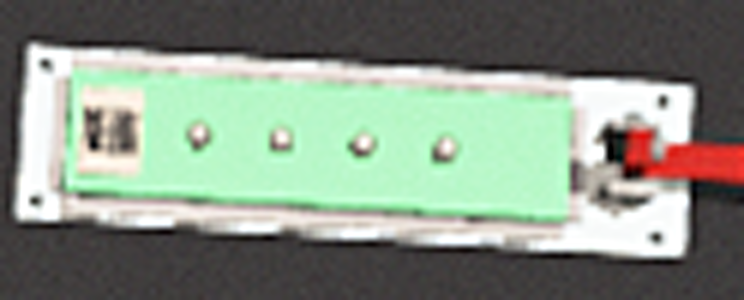

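```bash
cat >> h.py <<'E'
def spig_pix(d,guess):
    """weighted centroid of non-green around predicted spigots; guess (x,y,yaw) of block"""
    hsv=cv2.cvtColor(d["img"],cv2.COLOR_RGB2HSV);S=hsv[...,1].astype(float)
    out=[]
    for yp in(-45,-3,39,81):
        c=guess[:2]+yp*np.array([-np.sin(guess[2]),np.cos(guess[2])])
        uv=proj(d,np.r_[circ(c,7,33),circ(c,4.0,55)])
        u0,v0=np.floor(uv.min(0)-3).astype(int);u1,v1=np.ceil(uv.max(0)+4).astype(int)
        s=S[v0:v1,u0:u1];bg=np.median(np.r_[s[0],s[-1],s[:,0],s[:,-1]])
        w=np.clip((bg-s)/bg-0.2,0,1)
        vv,uu=np.mgrid[v0:v1,u0:u1];out.append([(w*uu).sum()/w.sum(),(w*vv).sum()/w.sum()])
    return np.array(out)
def fit_block(d,guess):
    g=np.array(guess,float)
    for _ in range(4):
        pix=spig_pix(d,g)
        def f(p):
            r=[]
            for k,yp in enumerate((-45,-3,39,81)):
                c=p[:2]+yp*np.array([-np.sin(p[2]),np.cos(p[2])])
                r+=list(hullcent(proj(d,np.r_[circ(c,6.25,33),circ(c,6.25,47),circ(c,3.5,55)]))-pix[k])
            return np.array(r)
        r=least_squares(f,g,x_scale=[1,1,.01]);g=r.x
    return g,np.abs(r.fun).max()
E
python3 - <<'E'
from h import *
for n,dy in(("side",0),("top",0)):
    d=dict(np.load(f"{n}0.npz"))
    g,e=fit_block(d,[617,-25,-0.06]);print(n,g.round(4),e, spig_pix(d,g).round(2).tolist())
    # label
    c=g[:2]+127*np.array([-np.sin(g[2]),np.cos(g[2])]);print("label",c,proj(d,[*c,33]))
    # nest corners
    R=np.array([[np.cos(g[2]),-np.sin(g[2])],[np.sin(g[2]),np.cos(g[2])]])
    P=np.array([[-45,-175],[45,-175],[45,175],[-45,175]])@R.T+g[:2]
    B=np.array([[-32,-110],[32,-110],[32,150],[-32,150]])@R.T+g[:2]
    im=d["img"][:,:,::-1].copy();f=6 if n=="top" else 5
    o=(238,185,124,50) if n=="top" else(230,195,120,90)
    im=cv2.resize(im[o[1]:o[1]+o[3],o[0]:o[0]+o[2]],None,fx=f,fy=f,interpolation=cv2.INTER_CUBIC)
    for Q,z in((P,8),(B,33)):
        uv=(proj(d,np.c_[Q,np.full(4,z)])-o[:2]+.5)*f
        cv2.polylines(im,[uv.round().astype(np.int32)],True,(255,0,255),1)
    cv2.imwrite(f"pics/fit_{n}.png",im)
E
```

```text
side [ 6.437733e+02 -2.876110e+01 -1.302000e-01] 4.604555298796839 [[291.05, 217.09], [281.3, 224.75], [271.16, 234.69], [260.84, 242.64]]
label [660.25868512  97.16441348] [[249.12932517 256.15861691]]
top [ 6.22022e+02 -2.55997e+01 -6.59000e-02] 0.7121771501396097 [[311.87, 209.23], [298.11, 208.29], [284.23, 207.59], [270.85, 206.85]]
label [630.37911495 101.12501515] [[255.40998227 206.00622347]]
```

View pics/fit_side.png

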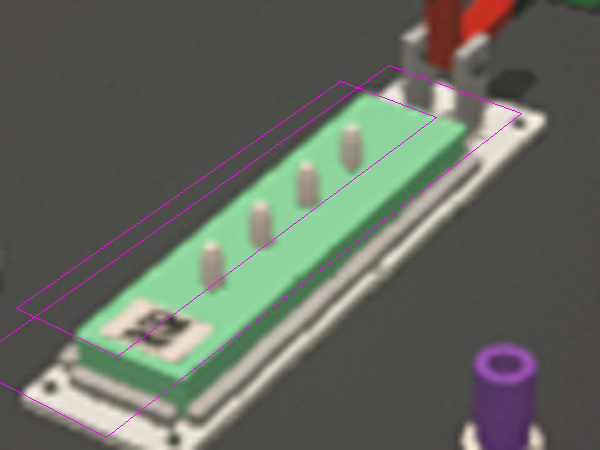

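View pics/fit_top.png

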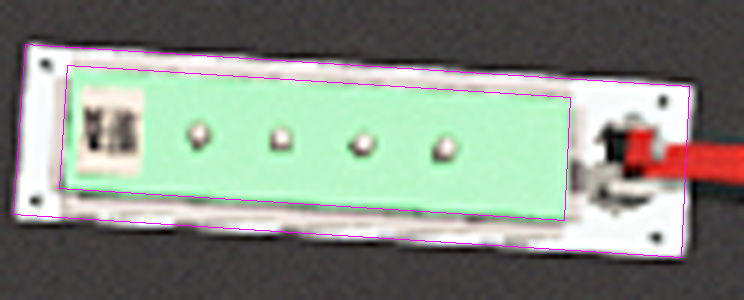

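```bash
python3 - <<'E'
from h import *
for n,pix in(("side",[[299.84,223.84],[291,231.5],[281.63,239.53],[272.04,247.6]]),("top",[[311.87,209.23],[298.11,208.29],[284.23,207.59],[270.85,206.85]])):
    d=dict(np.load(f"{n}0.npz"));pix=np.array(pix)
    def f(p):
        r=[]
        for k,yp in enumerate((-45,-3,39,81)):
            c=p[:2]+yp*np.array([-np.sin(p[2]),np.cos(p[2])])
            r+=list(hullcent(proj(d,np.r_[circ(c,6.25,33),circ(c,6.25,47),circ(c,3.5,55)]))-pix[k])
        return np.array(r)
    r=least_squares(f,[620,-25,-.065],x_scale=[1,1,.01]);g=r.x
    print(n,g.round(3),r.fun.round(2))
    # label: whitish minAreaRect
    R=np.array([[np.cos(g[2]),-np.sin(g[2])],[np.sin(g[2]),np.cos(g[2])]])
    P=np.array([[-45,-175],[45,-175],[45,175],[-45,175]])@R.T+g[:2]
    B=np.array([[-32,-110],[32,-110],[32,150],[-32,150]])@R.T+g[:2]
    im=d["img"][:,:,::-1].copy();f=6 if n=="top" else 6
    o=(238,185,124,50) if n=="top" else(230,195,120,90)
    im=cv2.resize(im[o[1]:o[1]+o[3],o[0]:o[0]+o[2]],None,fx=f,fy=f,interpolation=cv2.INTER_CUBIC)
    for Q,z in((P,8),(B,33)):
        uv=(proj(d,np.c_[Q,np.full(4,z)])-o[:2]+.5)*f
        cv2.polylines(im,[uv.round().astype(np.int32)],True,(255,0,255),1)
    cv2.imwrite(f"pics/fit2_{n}.png",im)
    # stand & scanner via depth
    W=cloud(d);H=d["img"]
    for lo,hi in((125,145),(40,50),(-3,12)):
        m=(W[...,2]>lo)&(W[...,2]<hi)&(W[...,0]>400)&(W[...,0]<540)&(W[...,1]>240)&(W[...,1]<400)
        if lo<0: m&=(H.min(-1)>90)
        q=W[m]
        if len(q): print(n,lo,len(q),q.min(0).round(),q.max(0).round(),q.mean(0).round(1))
        print(cv2.minAreaRect(q[:,:2].astype(np.float32)))
    crop(d,*((150,220,220,300) if n=="top" else (220,310,290,390)),6,f"pics/st_{n}.png")
E
```

```text
side [ 6.18158e+02 -2.82880e+01 -7.50000e-02] [ 0.35  0.25  0.13  0.09  0.   -0.08 -0.38  0.11]
side 125 293 [450. 317. 125.] [488. 349. 141.] [465.8 336.1 135. ]
((468.90618896484375, 333.53497314453125), (27.83785057067871, 36.20970916748047), 78.40885925292969)
side 40 350 [433. 305.  40.] [505. 365.  50.] [461.8 340.7  43.7]
((469.1064758300781, 332.4276123046875), (57.21323776245117, 64.23583984375), 80.12505340576172)
side -3 789 [412. 268.  -3.] [529. 385.   7.] [456.  349.5   2.8]
((474.1676330566406, 323.28955078125), (106.55701446533203, 115.93866729736328), 78.65062713623047)
top [ 6.22309e+02 -2.66830e+01 -5.70000e-02] [-0.36 -0.16 -0.25  0.03 -0.04 -0.02 -0.31 -0.03]
top 125 118 [453. 318. 125.] [487. 347. 145.] [470.9 331.6 138.6]
((470.9089660644531, 332.87738037109375), (27.871488571166992, 33.9166259765625), 80.16605377197266)
top 40 115 [436. 303.  40.] [506. 366.  50.] [472.2 327.8  45. ]
((471.13720703125, 333.3025817871094), (56.10689926147461, 62.95913314819336), 79.14852142333984)
top -3 479 [416. 280.  -3.] [526. 389.  11.] [471.8 326.7   4.4]
((470.96673583984375, 334.48291015625), (93.52477264404297, 100.22595977783203), 79.0737533569336)
```

View pics/fit2_side.png

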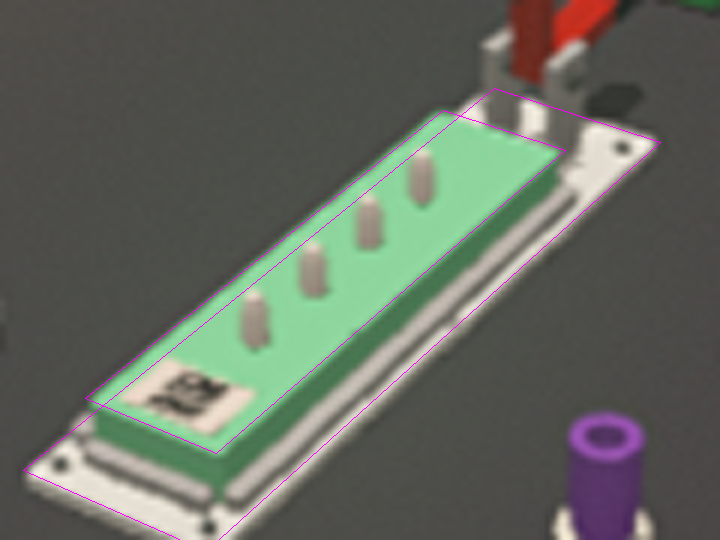

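View pics/st_side.png

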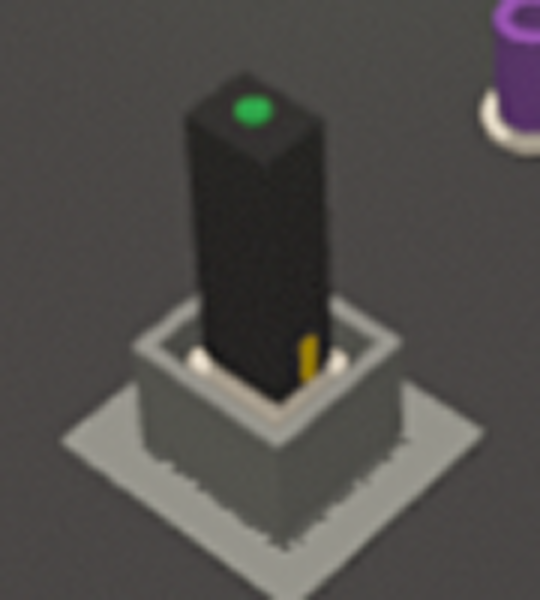

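View pics/st_top.png

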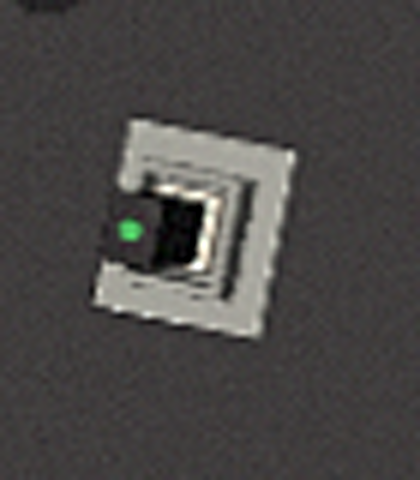

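Emit:
servo_tool(series=[{"ry": -8.5, "fingers": 0}, {"ry": -8.5, "fingers": 0}, {"ry": -8.5, "fingers": 0}, {"ry": -8.5, "fingers": 0}, {"ry": -8.5, "fingers": 0}, {"ry": -8.5, "fingers": 0}, {"ry": -8.5, "fingers": 0}, {"ry": -8.5, "fingers": 0}])

```text
validation failed for argument at $.se...
```

```bash
cat > go.py <<'E'
import sys
from h import *
def go(x,y,z,a=-0.065):
    s=get_state();R=s["tcp_rot"];p=s["tool_pos"]
    t=np.array([x,y,z]);Y=np.array([0,0,-1.]);Z=np.array([np.cos(a),np.sin(a),0]);X=np.cross(Y,Z)
    Rt=np.c_[X,Y,Z];rv=cv2.Rodrigues(R.T@Rt)[0].ravel()*180/np.pi
    print("t",round(s["time_s"],2),"pos",p.round(1),"a",round(float(np.arctan2(R[1,2],R[0,2])),3),"shift(x,y,z)",(R.T@(t-p)).round(1),"turn",rv.round(1),"F",s["ft_force"].round(1),"open",round(s["opening"]*85.4,1))
if __name__=="__main__": go(*map(float,sys.argv[1:]))
E
python3 go.py 609 -198 239
```

```text
t 0.2 pos [ 140.2 -583.2  238.8] a -1.335 shift(x,y,z) [-5.459e+02  1.000e-01 -2.650e+02] turn [  0.  -72.8  -0. ] F [ 0.6 -0.7  0.5] open 85.6
```

Emit:
servo_tool(series=[{"x": 0, "y": 0, "z": 0, "rx": 0, "ry": -8.5, "rz": 0, "fingers": 0}])

```text
time_s: 0.3
tool_pos: [140.1, -583.3, 239.0]
tcp_rot: [[-0.927, -0.0, 0.375], [-0.375, 0.001, -0.927], [-0.0, -1.0, -0.0]]
ft_force: [-0.1, -0.9, 0.3]
opening: 0.856
```

Emit:
servo_tool(series=[{"x": 0, "y": 0, "z": 0, "rx": 0, "ry": -8.5, "rz": 0, "fingers": 0}, {"x": 0, "y": 0, "z": 0, "rx": 0, "ry": -8.5, "rz": 0, "fingers": 0}, {"x": 0, "y": 0, "z": 0, "rx": 0, "ry": -8.5, "rz": 0, "fingers": 0}, {"x": 0, "y": 0, "z": 0, "rx": 0, "ry": -8.5, "rz": 0, "fingers": 0}, {"x": 0, "y": 0, "z": 0, "rx": 0, "ry": -8.5, "rz": 0, "fingers": 0}, {"x": 0, "y": 0, "z": 0, "rx": 0, "ry": -8.5, "rz": 0, "fingers": 0}, {"x": 0, "y": 0, "z": 0, "rx": 0, "ry": -8.5, "rz": 0, "fingers": 0}, {"x": 0, "y": 0, "z": 0, "rx": 0, "ry": -4.8, "rz": 0, "fingers": 0}])

```text
time_s: 1.1
tool_pos: [140.2, -583.3, 239.1]
tcp_rot: [[-0.059, 0.0, 0.998], [-0.998, 0.0, -0.059], [-0.0, -1.0, 0.0]]
ft_force: [0.1, 0.0, -0.7]
opening: 0.001
```

```bash
python3 go.py 609 -198 239
```

```text
t 1.1 pos [ 140.2 -583.3  239.1] a -0.059 shift(x,y,z) [-4.122e+02  3.000e-01  4.454e+02] turn [-0.   0.4 -0. ] F [ 0.1  0.  -0.7] open 0.1
```

Emit:
servo_tool(series=[{"x": -33, "y": 0, "z": 35.6, "rx": 0, "ry": 0.4, "rz": 0, "fingers": 0}, {"x": -33, "y": 0, "z": 35.6, "rx": 0, "ry": 0, "rz": 0, "fingers": 0}, {"x": -33, "y": 0, "z": 35.6, "rx": 0, "ry": 0, "rz": 0, "fingers": 0}, {"x": -33, "y": 0, "z": 35.6, "rx": 0, "ry": 0, "rz": 0, "fingers": 0}, {"x": -33, "y": 0, "z": 35.6, "rx": 0, "ry": 0, "rz": 0, "fingers": 0}, {"x": -33, "y": 0, "z": 35.6, "rx": 0, "ry": 0, "rz": 0, "fingers": 0}, {"x": -33, "y": 0, "z": 35.6, "rx": 0, "ry": 0, "rz": 0, "fingers": 0}, {"x": -33, "y": 0, "z": 35.6, "rx": 0, "ry": 0, "rz": 0, "fingers": 0}])

```text
time_s: 1.9
tool_pos: [444.2, -338.6, 239.3]
tcp_rot: [[-0.071, 0.0, 0.997], [-0.997, -0.0, -0.071], [0.0, -1.0, 0.0]]
ft_force: [0.9, -1.1, -0.2]
opening: 0.001
```

```bash
python3 go.py 609 -198 239
```

```text
t 1.9 pos [ 444.2 -338.6  239.3] a -0.071 shift(x,y,z) [-152.     0.3  154.4] turn [-0.  -0.4  0. ] F [ 0.9 -1.1 -0.2] open 0.1
```

Emit:
servo_tool(series=[{"x": -33, "y": 0, "z": 33, "rx": 0, "ry": -0.4, "rz": 0, "fingers": 0}, {"x": -33, "y": 0, "z": 33, "rx": 0, "ry": 0, "rz": 0, "fingers": 0}, {"x": -33, "y": 0, "z": 33, "rx": 0, "ry": 0, "rz": 0, "fingers": 0}, {"x": -33, "y": 0, "z": 33, "rx": 0, "ry": 0, "rz": 0, "fingers": 0}, {"x": -20, "y": 0, "z": 22, "rx": 0, "ry": 0, "rz": 0, "fingers": 0}, {"x": 0, "y": 0, "z": 0, "rx": 0, "ry": 0, "rz": 0, "fingers": 0}, {"x": 0, "y": 40, "z": 0, "rx": 0, "ry": 0, "rz": 0, "fingers": 0}, {"x": 0, "y": 40, "z": 0, "rx": 0, "ry": 0, "rz": 0, "fingers": 0}])

```text
time_s: 2.7
tool_pos: [607.2, -199.2, 159.4]
tcp_rot: [[-0.064, 0.002, 0.998], [-0.998, -0.002, -0.064], [0.002, -1.0, 0.002]]
ft_force: [0.6, -0.1, 0.5]
opening: 0.0
```

```bash
python3 go.py 609 -198 96
```

```text
t 2.7 pos [ 607.2 -199.2  159.4] a -0.064 shift(x,y,z) [-1.4 63.4  1.6] turn [-0.1  0.   0.1] F [ 0.6 -0.1  0.5] open 0.0
```

Emit:
servo_tool(series=[{"x": 0, "y": 25, "z": 0, "rx": 0, "ry": 0, "rz": 0, "fingers": 0}, {"x": 0, "y": 15, "z": 0, "rx": 0, "ry": 0, "rz": 0, "fingers": 0}])

```text
time_s: 2.9
tool_pos: [604.9, -198.4, 116.4]
tcp_rot: [[-0.065, -0.003, 0.998], [-0.998, 0.002, -0.065], [-0.001, -1.0, -0.003]]
ft_force: [-0.3, 0.2, 0.5]
opening: 0.002
```

```bash
python3 - <<'E'
from h import *
d=snapshot("side");crop(d,220,420,100,240,4,"pics/c1.png")
E
```

```text
(no output)
```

View pics/c1.png

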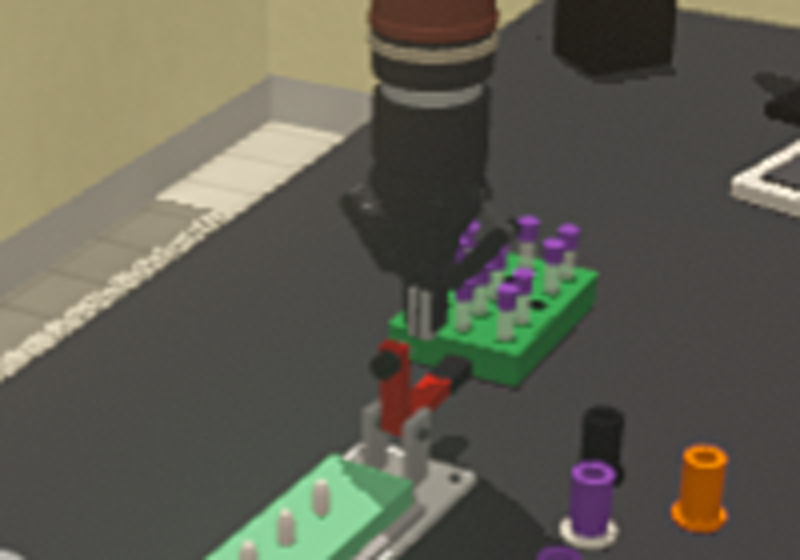

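Emit:
servo_tool(series=[{"x": 0, "y": 20, "z": 3, "rx": 0, "ry": 0, "rz": 0, "fingers": 0}, {"x": 0, "y": 0, "z": 0, "rx": 0, "ry": 0, "rz": 0, "fingers": 0}, {"x": -10, "y": 0, "z": 0, "rx": 0, "ry": 0, "rz": 0, "fingers": 0}, {"x": -10, "y": 0, "z": 0, "rx": 0, "ry": 0, "rz": 0, "fingers": 0}, {"x": -10, "y": 0, "z": 0, "rx": 0, "ry": 0, "rz": 0, "fingers": 0}, {"x": -10, "y": 0, "z": 0, "rx": 0, "ry": 0, "rz": 0, "fingers": 0}, {"x": -10, "y": 0, "z": 0, "rx": 0, "ry": 0, "rz": 0, "fingers": 0}, {"x": -10, "y": 0, "z": 0, "rx": 0, "ry": 0, "rz": 0, "fingers": 0}])

```text
time_s: 3.75
tool_pos: [613.5, -137.7, 99.5]
tcp_rot: [[-0.064, 0.0, 0.998], [-0.998, 0.0, -0.064], [-0.0, -1.0, 0.0]]
ft_force: [0.2, -0.2, -0.3]
opening: 0.004
```

```bash
python3 - <<'E'
from h import *
d=snapshot("side");crop(d,220,420,100,240,4,"pics/c2.png")
E
```

```text
(no output)
```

View pics/c2.png

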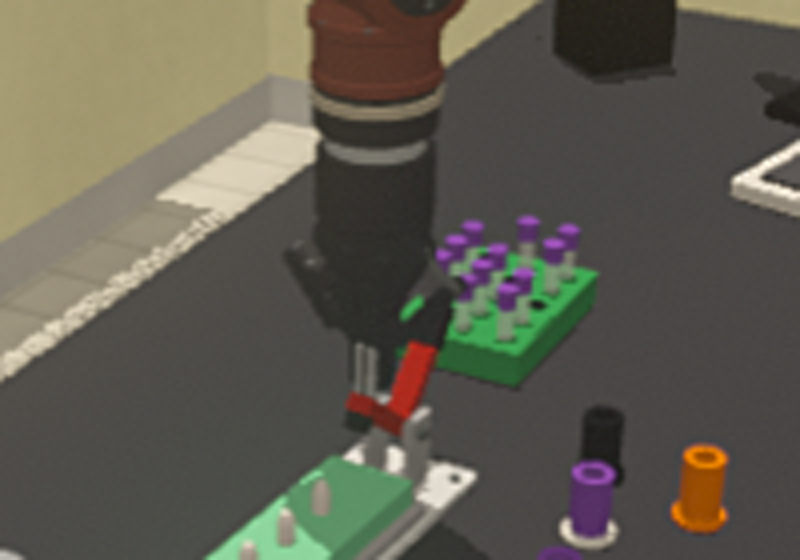

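Emit:
servo_tool(series=[{"x": -10, "y": 0, "z": 0, "rx": 0, "ry": 0, "rz": 0, "fingers": 0}, {"x": 0, "y": 0, "z": 0, "rx": 0, "ry": 0, "rz": 0, "fingers": 0}, {"x": 0, "y": 0, "z": 0, "rx": 0, "ry": 0, "rz": 0, "fingers": 0}, {"x": 0, "y": 0, "z": 0, "rx": 0, "ry": 0, "rz": 0, "fingers": 0}])

```text
time_s: 4.2
tool_pos: [614.0, -129.3, 99.3]
tcp_rot: [[-0.065, -0.0, 0.998], [-0.998, -0.0, -0.065], [0.0, -1.0, -0.0]]
ft_force: [0.9, 0.6, -0.1]
opening: -0.004
```

```bash
python3 - <<'E'
from h import *
d=snapshot("side");crop(d,220,420,100,240,4,"pics/c3.png")
E
```

```text
(no output)
```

View pics/c3.png

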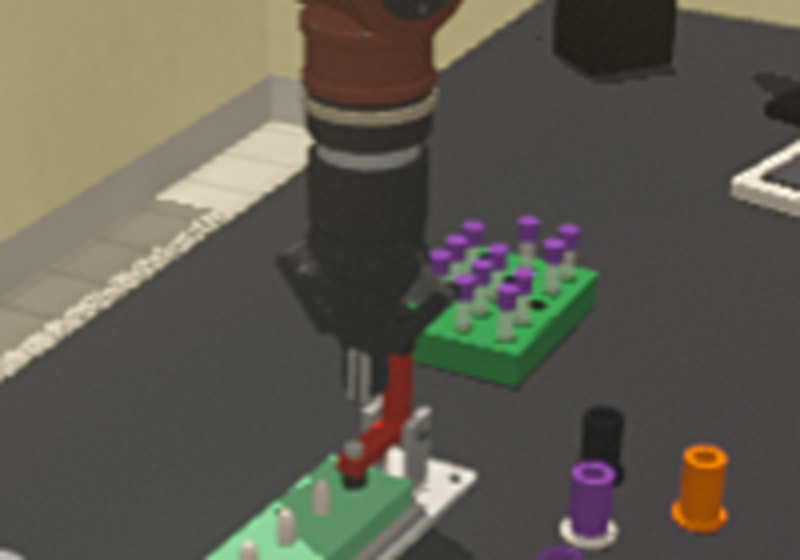

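Emit:
servo_tool(series=[{"x": 0, "y": -40, "z": 0, "rx": 0, "ry": 0, "rz": 0, "fingers": 0}, {"x": 0, "y": -40, "z": 0, "rx": 0, "ry": 0, "rz": 0, "fingers": 0}, {"x": 19, "y": 0, "z": -45, "rx": 0, "ry": 0, "rz": 0, "fingers": 55}, {"x": 19, "y": 0, "z": -45, "rx": 0, "ry": 0, "rz": 0, "fingers": 55}, {"x": 19, "y": 0, "z": -45, "rx": 0, "ry": 0, "rz": 0, "fingers": 55}, {"x": 0, "y": 0, "z": 0, "rx": 0, "ry": 0, "rz": 0, "fingers": 55}])

```text
time_s: 4.85
tool_pos: [471.4, -178.1, 178.7]
tcp_rot: [[-0.068, -0.002, 0.998], [-0.998, 0.0, -0.068], [-0.0, -1.0, -0.002]]
ft_force: [0.4, 0.4, -0.4]
opening: 0.642
```

```bash
python3 go.py 471 -178.3 24; python3 - <<'E'
from h import *
for n in("side","top"):
    d=snapshot(n);print(n,[ (s[0].tolist(),s[1]) for s in sleeves(d)])
    cv2.imwrite(f"pics/{n}1.png",d["img"][:,:,::-1])
E
```

```text
t 4.85 pos [ 471.4 -178.1  178.7] a -0.068 shift(x,y,z) [  0.3 154.7  -0. ] turn [ 0.1 -0.2 -0. ] F [ 0.4  0.4 -0.4] open 54.9
side [([467.1, 159.4], 260), ([463.6, 60.9], 226), ([450.3, -74.3], 202), ([470.7, -179.7], 177)]
top [([452.6, -73.2], 61), ([465.6, 63.4], 53), ([468.6, 164.1], 63)]
```

View pics/side1.png

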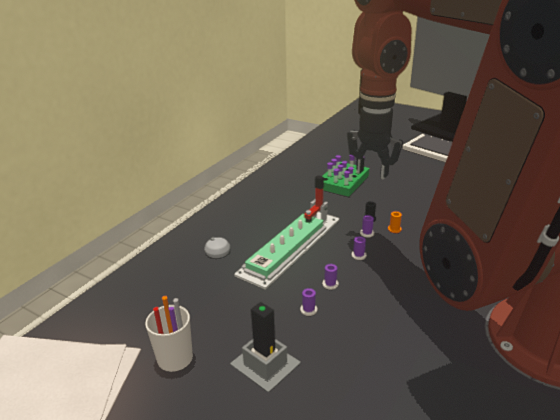

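Emit:
servo_tool(series=[{"x": 0, "y": 45, "z": 0, "rx": 0, "ry": 0, "rz": 0, "fingers": 55}, {"x": 0, "y": 45, "z": 0, "rx": 0, "ry": 0, "rz": 0, "fingers": 55}, {"x": 0, "y": 35, "z": 0, "rx": 0, "ry": 0, "rz": 0, "fingers": 55}, {"x": 0, "y": 28, "z": 0, "rx": 0, "ry": 0, "rz": 0, "fingers": 55}, {"x": 0, "y": 0, "z": 0, "rx": 0, "ry": 0, "rz": 0, "fingers": 20}, {"x": 0, "y": 0, "z": 0, "rx": 0, "ry": 0, "rz": 0, "fingers": 20}, {"x": 0, "y": 0, "z": 0, "rx": 0, "ry": 0, "rz": 0, "fingers": 20}, {"x": 0, "y": 0, "z": 0, "rx": 0, "ry": 0, "rz": 0, "fingers": 20}])

```text
time_s: 5.75
tool_pos: [477.0, -177.9, 28.2]
tcp_rot: [[-0.064, 0.002, 0.998], [-0.998, -0.002, -0.064], [0.002, -1.0, 0.003]]
ft_force: [0.0, -0.1, 0.1]
opening: 0.306
```

```bash
python3 go.py 471 -178.3 24; python3 - <<'E'
from h import *
for n in("side",):
    d=snapshot(n);print(n,[ (s[0].tolist(),s[1]) for s in sleeves(d)])
    crop(d,300,440,130,250,5,"pics/g1.png")
E
```

```text
t 5.75 pos [ 477.  -177.9   28.2] a -0.064 shift(x,y,z) [ 0.7  4.2 -6. ] turn [-0.1  0.   0.1] F [ 0.  -0.1  0.1] open 26.1
side [([467.4, 158.3], 261), ([463.5, 61.0], 230), ([451.2, -76.3], 206), ([478.9, -178.0], 144)]
```

View pics/g1.png

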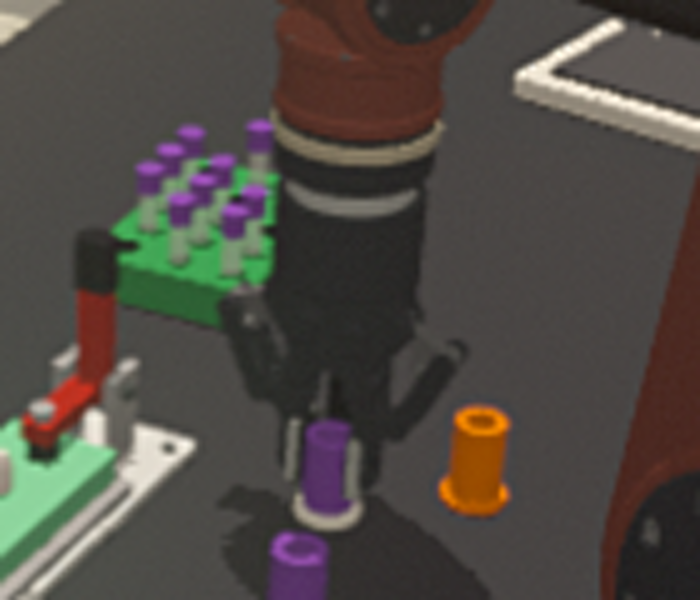

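Emit:
servo_tool(series=[{"x": 0, "y": -20, "z": 0, "rx": 0, "ry": 0, "rz": 0, "fingers": 20}, {"x": 0, "y": -40, "z": 0, "rx": 0, "ry": 0, "rz": 0, "fingers": 20}, {"x": 0, "y": -40, "z": 0, "rx": 0, "ry": 0, "rz": 0, "fingers": 20}, {"x": 0, "y": 0, "z": 0, "rx": 0, "ry": 0, "rz": 0, "fingers": 20}, {"x": 0, "y": 0, "z": 0, "rx": 0, "ry": 0, "rz": 0, "fingers": 20}])

```text
time_s: 6.3
tool_pos: [476.6, -177.8, 128.0]
tcp_rot: [[-0.064, 0.003, 0.998], [-0.998, -0.002, -0.064], [0.002, -1.0, 0.003]]
ft_force: [0.5, -0.1, -1.5]
opening: 0.305
```

```bash
python3 go.py 623 -73 124; python3 - <<'E'
from h import *
d=snapshot("side");crop(d,270,410,90,210,5,"pics/g2.png");
s=get_state();print(s["tool_pos"],s["opening"]*85.4)
E
```

```text
t 6.3 pos [ 476.6 -177.8  128. ] a -0.064 shift(x,y,z) [-114.1    4.2  139.3] turn [-0.2  0.   0.1] F [ 0.5 -0.1 -1.5] open 26.1
[ 475.83059979 -177.28304404  126.49076799] 26.16702500797455
```

View pics/g2.png

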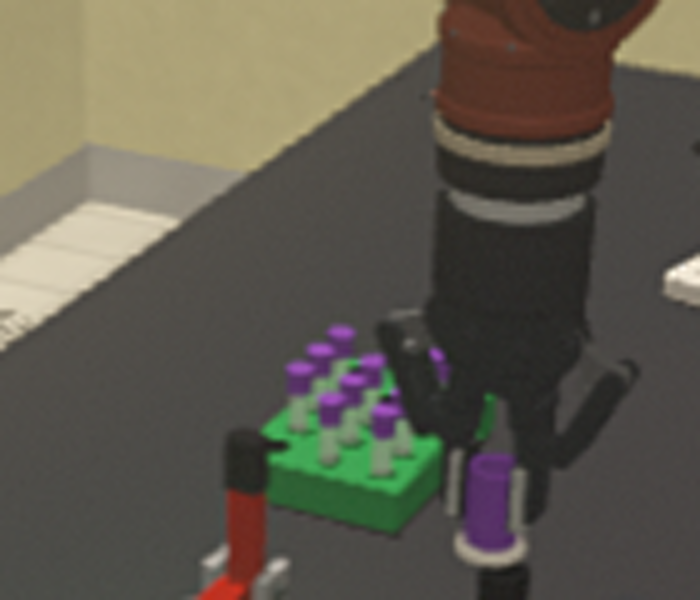

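```bash
python3 go.py 617.2 -72.4 105 -0.066
```

```text
t 6.35 pos [ 475.8 -177.3  126.5] a -0.064 shift(x,y,z) [-113.8   21.5  134.3] turn [-0.   0.1  0. ] F [-0.1 -0.2 -0.5] open 26.2
```

Emit:
servo_tool(series=[{"x": -38, "y": 0, "z": 0, "rx": 0, "ry": 0, "rz": 0, "fingers": 20}, {"x": -38, "y": 0, "z": 10, "rx": 0, "ry": 0, "rz": 0, "fingers": 20}, {"x": -38, "y": 0, "z": 26, "rx": 0, "ry": 0, "rz": 0, "fingers": 20}, {"x": 0, "y": 0, "z": 40, "rx": 0, "ry": 0, "rz": 0, "fingers": 20}, {"x": 0, "y": 0, "z": 38, "rx": 0, "ry": 0, "rz": 0, "fingers": 20}, {"x": 0, "y": 10, "z": 20, "rx": 0, "ry": 0, "rz": 0, "fingers": 20}, {"x": 0, "y": 10, "z": 0, "rx": 0, "ry": 0, "rz": 0, "fingers": 20}, {"x": 0, "y": 0, "z": 0, "rx": 0, "ry": 0, "rz": 0, "fingers": 20}])

```text
time_s: 7.15
tool_pos: [614.8, -71.3, 102.8]
tcp_rot: [[-0.064, -0.005, 0.998], [-0.998, 0.002, -0.064], [-0.001, -1.0, -0.005]]
ft_force: [0.2, 0.1, -1.3]
opening: 0.306
```

```bash
python3 go.py 617.2 -72.4 105 -0.066; python3 - <<'E'
from h import *
d=snapshot("side");crop(d,250,350,130,250,5,"pics/p0.png");np.savez("p0s.npz",**d)
d=snapshot("top");crop(d,240,370,160,260,6,"pics/p0t.png");np.savez("p0t.npz",**d)
E
python3 go.py 617.2 -72.4 105 -0.066
```

```text
t 7.15 pos [614.8 -71.3 102.8] a -0.064 shift(x,y,z) [ 0.9 -2.2  2.5] turn [ 0.3  0.1 -0.1] F [ 0.2  0.1 -1.3] open 26.2
t 7.25 pos [615.4 -71.7 105.3] a -0.065 shift(x,y,z) [0.6 0.3 1.9] turn [ 0.1  0.1 -0. ] F [-0.1  0.2 -0.1] open 26.4
```

View pics/p0.png

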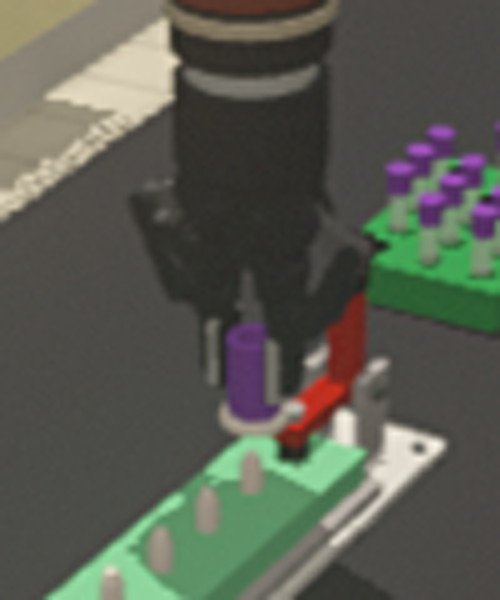

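View pics/p0t.png

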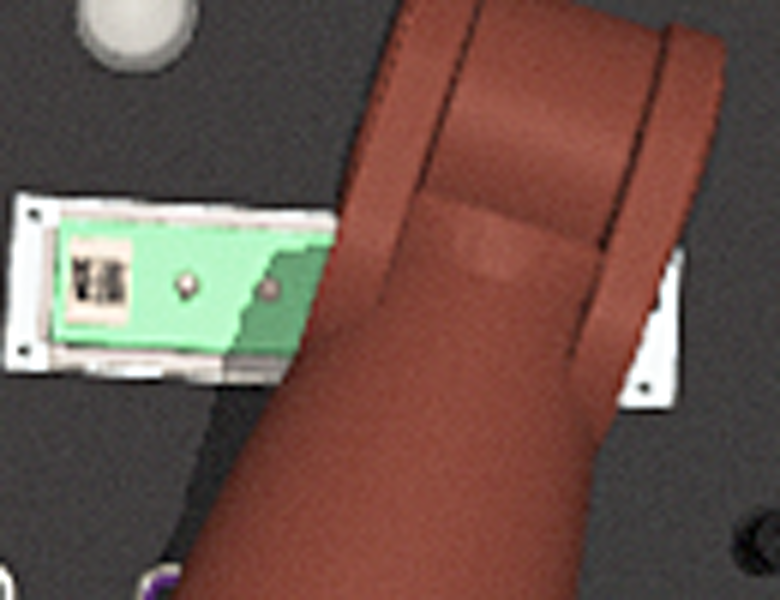

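```bash
cat >> h.py <<'E'
def overlay(d,box,f,name,shapes):
    x0,x1,y0,y1=box
    im=cv2.resize(d["img"][y0:y1,x0:x1,::-1],None,fx=f,fy=f,interpolation=cv2.INTER_CUBIC)
    for P,col in shapes:
        uv=(proj(d,P)-[x0,y0]+.5)*f
        cv2.polylines(im,[uv.round().astype(np.int32)],True,col,1)
    cv2.imwrite(name,im)
def sleeve_shapes(c,zb,col=(0,255,255)):
    return [(circ(c,18,zb),col),(circ(c,18,zb+6),col),(circ(c,14,zb+50),col),(circ(c,8,zb+50),col)]
E
python3 - <<'E'
from h import *
d=dict(np.load("p0s.npz"))
overlay(d,(265,325,175,245),9,"pics/o1.png",sleeve_shapes((615.4,-71.7),77)+[(circ((614.8,-73.2),6.25,33),(255,0,255)),(circ((614.8,-73.2),6.25,47),(255,0,255)),(circ((617.2,-72.4),6.25,47),(255,0,0))])
E
```

```text
(no output)
```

View pics/o1.png

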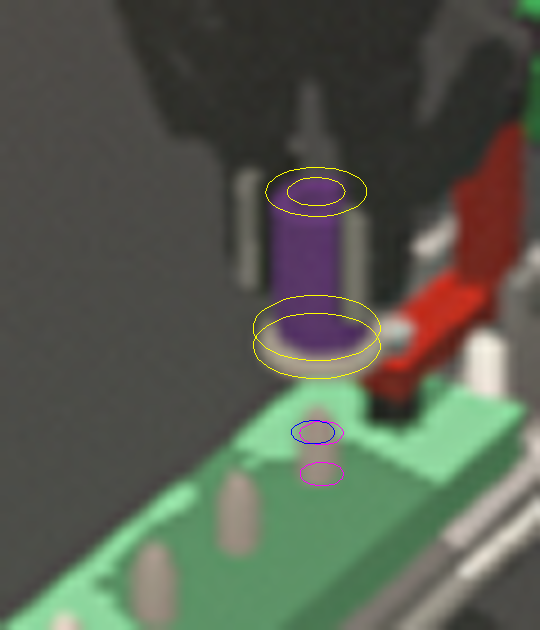

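Emit:
servo_tool(series=[{"x": 1, "y": 8, "z": 0.5, "rx": 0, "ry": 0, "rz": 0, "fingers": 20}, {"x": 0, "y": 10, "z": 0, "rx": 0, "ry": 0, "rz": 0, "fingers": 20}, {"x": 0, "y": 4, "z": 0, "rx": 0, "ry": 0, "rz": 0, "fingers": 20}, {"x": 0, "y": 3, "z": 0, "rx": 0, "ry": 0, "rz": 0, "fingers": 20}, {"x": 0, "y": 3, "z": 0, "rx": 0, "ry": 0, "rz": 0, "fingers": 20}, {"x": 0, "y": 0, "z": 0, "rx": 0, "ry": 0, "rz": 0, "fingers": 20}])

```text
time_s: 7.85
tool_pos: [617.0, -73.0, 77.9]
tcp_rot: [[-0.064, -0.0, 0.998], [-0.998, 0.0, -0.064], [-0.0, -1.0, -0.0]]
ft_force: [-0.4, 0.4, -0.8]
opening: 0.299
```

```bash
python3 go.py 616 -72.7 61 -0.066; python3 - <<'E'
from h import *
d=snapshot("side");crop(d,265,325,175,245,9,"pics/o2.png")
E
python3 go.py 616 -72.7 61 -0.066
```

```text
t 7.85 pos [617.  -73.   77.9] a -0.064 shift(x,y,z) [-0.2 16.9 -1. ] turn [ 0.   0.1 -0. ] F [-0.4  0.4 -0.8] open 25.5
t 7.9 pos [617.1 -73.   78.2] a -0.064 shift(x,y,z) [-0.3 17.2 -1.1] turn [0.  0.1 0. ] F [-0.4 -0.3 -0.7] open 26.3
```

View pics/o2.png

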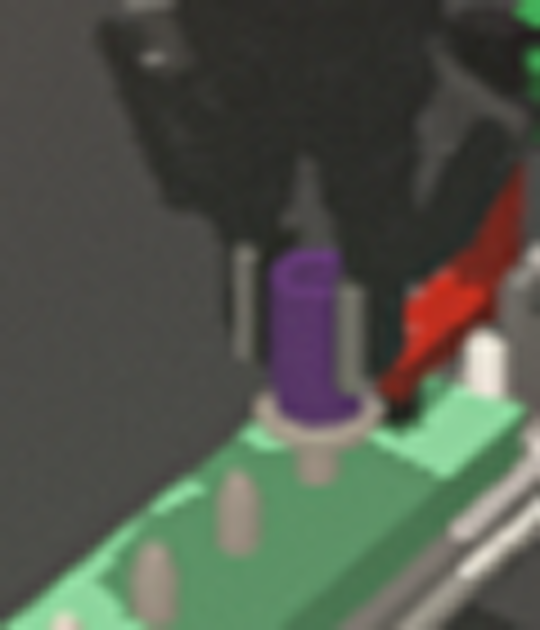

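Emit:
servo_tool(series=[{"x": 0, "y": 3, "z": 0, "rx": 0, "ry": 0, "rz": 0, "fingers": 20}, {"x": 0, "y": 3, "z": 0, "rx": 0, "ry": 0, "rz": 0, "fingers": 20}, {"x": 0, "y": 0, "z": 0, "rx": 0, "ry": 0, "rz": 0, "fingers": 20}])

```text
time_s: 8.2
tool_pos: [616.9, -73.0, 71.7]
tcp_rot: [[-0.064, -0.001, 0.998], [-0.998, 0.0, -0.064], [-0.0, -1.0, -0.001]]
ft_force: [0.7, -0.8, -0.4]
opening: 0.301
```

```bash
python3 go.py 616 -72.7 61 -0.066
```

```text
t 8.2 pos [616.9 -73.   71.7] a -0.064 shift(x,y,z) [-0.2 10.7 -0.9] turn [ 0.   0.1 -0. ] F [ 0.7 -0.8 -0.4] open 25.7
```

No lateral force; go on down.

Emit:
servo_tool(series=[{"x": 0, "y": 3, "z": 0, "rx": 0, "ry": 0, "rz": 0, "fingers": 20}, {"x": 0, "y": 3, "z": 0, "rx": 0, "ry": 0, "rz": 0, "fingers": 20}, {"x": 0, "y": 2, "z": 0, "rx": 0, "ry": 0, "rz": 0, "fingers": 20}, {"x": 0, "y": 1, "z": 0, "rx": 0, "ry": 0, "rz": 0, "fingers": 20}, {"x": 0, "y": 1, "z": 0, "rx": 0, "ry": 0, "rz": 0, "fingers": 20}, {"x": 0, "y": 0, "z": 0, "rx": 0, "ry": 0, "rz": 0, "fingers": 20}])

```text
time_s: 8.8
tool_pos: [617.1, -73.0, 62.2]
tcp_rot: [[-0.064, -0.0, 0.998], [-0.998, -0.0, -0.064], [0.0, -1.0, -0.0]]
ft_force: [-0.1, -0.5, -1.0]
opening: 0.306
```

```bash
python3 go.py 616 -72.7 61 -0.066;  python3 - <<'E'
from h import *
d=snapshot("side");crop(d,265,325,175,245,9,"pics/o3.png")
E
```

```text
t 8.8 pos [617.1 -73.   62.2] a -0.064 shift(x,y,z) [-0.3  1.2 -1.2] turn [0.  0.1 0. ] F [-0.1 -0.5 -1. ] open 26.1
```

View pics/o3.png

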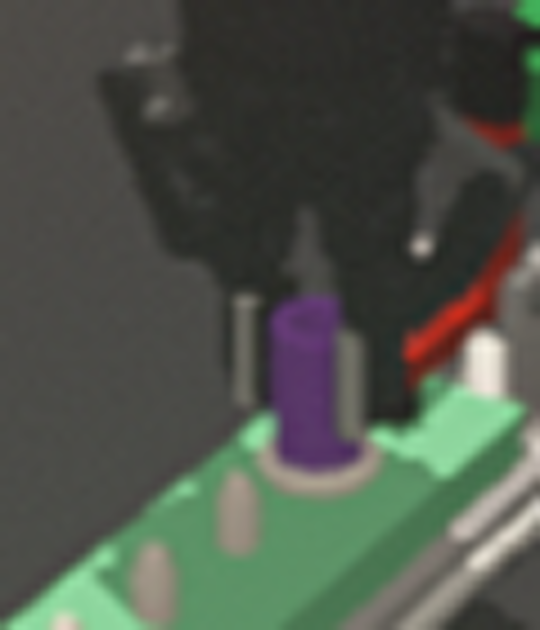

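Emit:
servo_tool(series=[{"x": 0, "y": 1, "z": 0, "rx": 0, "ry": 0, "rz": 0, "fingers": 20}, {"x": 0, "y": 0.5, "z": 0, "rx": 0, "ry": 0, "rz": 0, "fingers": 20}, {"x": 0, "y": 0, "z": 0, "rx": 0, "ry": 0, "rz": 0, "fingers": 20}])

```text
time_s: 9.15
tool_pos: [617.1, -73.1, 60.7]
tcp_rot: [[-0.064, -0.0, 0.998], [-0.998, -0.0, -0.064], [0.0, -1.0, -0.0]]
ft_force: [1.0, 0.5, -0.2]
opening: 0.305
```

Emit:
servo_tool(series=[{"x": 0, "y": 0.7, "z": 0, "rx": 0, "ry": 0, "rz": 0, "fingers": 20}, {"x": 0, "y": 0.7, "z": 0, "rx": 0, "ry": 0, "rz": 0, "fingers": 20}, {"x": 0, "y": 0, "z": 0, "rx": 0, "ry": 0, "rz": 0, "fingers": 20}])

```text
time_s: 9.45
tool_pos: [617.2, -73.1, 59.6]
tcp_rot: [[-0.064, 0.0, 0.998], [-0.998, -0.0, -0.064], [0.0, -1.0, 0.0]]
ft_force: [-1.9, 0.3, 1.5]
opening: 0.305
```

Emit:
servo_tool(series=[{"x": 0, "y": 0.7, "z": 0, "rx": 0, "ry": 0, "rz": 0, "fingers": 20}, {"x": 0, "y": 0.5, "z": 0, "rx": 0, "ry": 0, "rz": 0, "fingers": 20}, {"x": 0, "y": 0, "z": 0, "rx": 0, "ry": 0, "rz": 0, "fingers": 20}])

```text
time_s: 9.75
tool_pos: [617.3, -73.2, 59.6]
tcp_rot: [[-0.064, 0.0, 0.998], [-0.998, -0.001, -0.064], [0.001, -1.0, 0.001]]
ft_force: [-5.0, 1.1, 12.0]
opening: 0.305
```

Emit:
servo_tool(series=[{"x": 0, "y": 0, "z": 0, "rx": 0, "ry": 0, "rz": 0, "fingers": 50}, {"x": 0, "y": 0, "z": 0, "rx": 0, "ry": 0, "rz": 0, "fingers": 50}, {"x": 0, "y": -30, "z": 0, "rx": 0, "ry": 0, "rz": 0, "fingers": 50}, {"x": 0, "y": -40, "z": 0, "rx": 0, "ry": 0, "rz": 0, "fingers": 55}, {"x": 0, "y": -20, "z": -25, "rx": 0, "ry": 0, "rz": 0, "fingers": 55}, {"x": 0, "y": 0, "z": -45, "rx": 0, "ry": 0, "rz": 0, "fingers": 55}, {"x": 0, "y": 0, "z": -45, "rx": 0, "ry": 0, "rz": 0, "fingers": 55}, {"x": 0, "y": 0, "z": -45, "rx": 0, "ry": 0, "rz": 0, "fingers": 55}])

```text
time_s: 10.55
tool_pos: [456.0, -62.5, 147.7]
tcp_rot: [[-0.064, -0.0, 0.998], [-0.998, -0.0, -0.064], [0.0, -1.0, -0.0]]
ft_force: [-0.7, -0.2, 1.6]
opening: 0.644
```

```bash
python3 go.py 451.5 -74.3 26 -0.065;  python3 - <<'E'
from h import *
d=snapshot("side");crop(d,220,380,180,320,5,"pics/s3.png");print([ (s[0].tolist(),s[1]) for s in sleeves(d)])
E
python3 go.py 451.5 -74.3 26 -0.065
```

```text
t 10.55 pos [456.  -62.5 147.7] a -0.064 shift(x,y,z) [ 12.1 121.7  -3.7] turn [0.  0.1 0. ] F [-0.7 -0.2  1.6] open 55.0
[([467.1, 159.4], 260), ([463.4, 60.8], 233), ([450.8, -74.6], 196), ([643.2, -122.8], 159)]
t 10.6 pos [449.1 -60.3 146.3] a -0.063 shift(x,y,z) [ 13.9 120.3   3.9] turn [ 0.3  0.1 -0.1] F [-3.4  1.1 -1. ] open 55.1
```

View pics/s3.png

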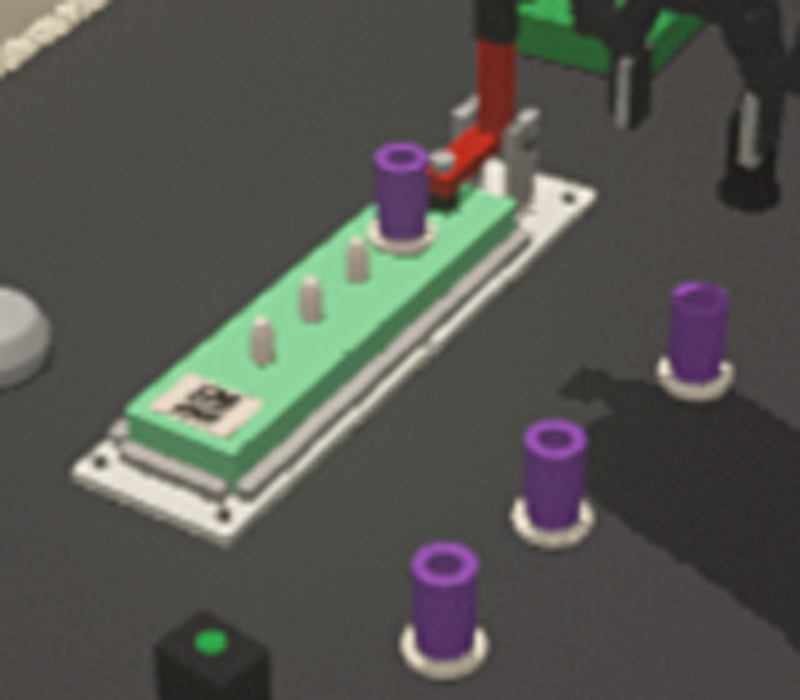

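Emit:
servo_tool(series=[{"x": 13, "y": 0, "z": 0, "rx": 0, "ry": 0, "rz": 0, "fingers": 55}, {"x": 0, "y": 40, "z": 0, "rx": 0, "ry": 0, "rz": 0, "fingers": 55}, {"x": 0, "y": 20, "z": 0, "rx": 0, "ry": 0, "rz": 0, "fingers": 55}, {"x": 0, "y": 0, "z": 0, "rx": 0, "ry": 0, "rz": 0, "fingers": 55}, {"x": 0, "y": 0, "z": 0, "rx": 0, "ry": 0, "rz": 0, "fingers": 55}])

```text
time_s: 11.1
tool_pos: [457.0, -76.1, 88.6]
tcp_rot: [[-0.064, -0.0, 0.998], [-0.998, 0.0, -0.064], [0.0, -1.0, -0.0]]
ft_force: [0.5, -0.2, 0.2]
opening: 0.642
```

```bash
python3 go.py 451.5 -74.3 26 -0.065
```

```text
t 11.1 pos [457.  -76.1  88.6] a -0.065 shift(x,y,z) [-1.4 62.6 -5.6] turn [0. 0. 0.] F [ 0.5 -0.2  0.2] open 54.8
```

Emit:
servo_tool(series=[{"x": -1.4, "y": 0, "z": -5.6, "rx": 0, "ry": 0, "rz": 0, "fingers": 55}, {"x": 0, "y": 35, "z": 0, "rx": 0, "ry": 0, "rz": 0, "fingers": 55}, {"x": 0, "y": 27, "z": 0, "rx": 0, "ry": 0, "rz": 0, "fingers": 55}, {"x": 0, "y": 0, "z": 0, "rx": 0, "ry": 0, "rz": 0, "fingers": 20}, {"x": 0, "y": 0, "z": 0, "rx": 0, "ry": 0, "rz": 0, "fingers": 20}, {"x": 0, "y": 0, "z": 0, "rx": 0, "ry": 0, "rz": 0, "fingers": 20}, {"x": 0, "y": 0, "z": 0, "rx": 0, "ry": 0, "rz": 0, "fingers": 20}, {"x": 0, "y": 0, "z": 0, "rx": 0, "ry": 0, "rz": 0, "fingers": 20}])

```text
time_s: 11.9
tool_pos: [452.1, -74.4, 27.6]
tcp_rot: [[-0.064, 0.002, 0.998], [-0.998, -0.001, -0.064], [0.001, -1.0, 0.002]]
ft_force: [-0.6, 0.0, 5.3]
opening: 0.3
```

```bash
python3 go.py 451.5 -74.3 26 -0.065
```

```text
t 11.9 pos [452.1 -74.4  27.6] a -0.064 shift(x,y,z) [-0.1  1.6 -0.6] turn [-0.1  0.   0.1] F [-0.6  0.   5.3] open 25.7
```

Emit:
servo_tool(series=[{"x": 0, "y": -20, "z": 0, "rx": 0, "ry": 0, "rz": 0, "fingers": 20}, {"x": 0, "y": -40, "z": 0, "rx": 0, "ry": 0, "rz": 0, "fingers": 20}, {"x": 0, "y": -35, "z": 0, "rx": 0, "ry": 0, "rz": 0, "fingers": 20}, {"x": -13, "y": 0, "z": 40, "rx": 0, "ry": 0, "rz": 0, "fingers": 20}, {"x": -13, "y": 0, "z": 40, "rx": 0, "ry": 0, "rz": 0, "fingers": 20}, {"x": -13, "y": 0, "z": 40, "rx": 0, "ry": 0, "rz": 0, "fingers": 20}, {"x": -13, "y": 0, "z": 40, "rx": 0, "ry": 0, "rz": 0, "fingers": 20}, {"x": 0, "y": 0, "z": 0, "rx": 0, "ry": 0, "rz": 0, "fingers": 20}])

```text
time_s: 12.7
tool_pos: [616.9, -31.2, 118.7]
tcp_rot: [[-0.063, -0.002, 0.998], [-0.998, 0.001, -0.063], [-0.001, -1.0, -0.002]]
ft_force: [-0.7, 0.6, 0.0]
opening: 0.302
```

```bash
python3 go.py 619.7 -31.1 100 -0.065
```

```text
t 12.7 pos [616.9 -31.2 118.7] a -0.063 shift(x,y,z) [-0.3 18.7  2.8] turn [ 0.1  0.1 -0. ] F [-0.7  0.6  0. ] open 25.8
```

Emit:
servo_tool(series=[{"x": 0, "y": 10, "z": 2, "rx": 0, "ry": 0, "rz": 0, "fingers": 20}, {"x": 0, "y": 8, "z": 0, "rx": 0, "ry": 0, "rz": 0, "fingers": 20}, {"x": 0, "y": 0, "z": 0, "rx": 0, "ry": 0, "rz": 0, "fingers": 20}, {"x": 0, "y": 0, "z": 0, "rx": 0, "ry": 0, "rz": 0, "fingers": 20}])

```text
time_s: 13.1
tool_pos: [615.4, -32.8, 103.5]
tcp_rot: [[-0.065, 0.0, 0.998], [-0.998, -0.0, -0.065], [0.0, -1.0, 0.0]]
ft_force: [-0.1, -0.0, -0.6]
opening: 0.303
```

```bash
cat > see.py <<'E'
import sys
from h import *
# base offset, name
off=float(sys.argv[1]);port=np.array([float(sys.argv[2]),float(sys.argv[3])])
d=snapshot("side");s=get_state();p=s["tool_pos"];print(s["time_s"],p.round(1),s["ft_force"].round(1))
uv=proj(d,[p[0],p[1],p[2]-off])[0].astype(int)
overlay(d,(uv[0]-30,uv[0]+30,uv[1]-32,uv[1]+33),9,sys.argv[4],sleeve_shapes(p[:2],p[2]-off)+[(circ(port,6.25,33),(255,0,255)),(circ(port,6.25,47),(255,0,255))])
E
python3 see.py 27.5 619.7 -31.1 pics/o4.png
```

```text
13.15 [615.8 -32.8 103.9] [-0.6  0.1 -0.7]
```

View pics/o4.png

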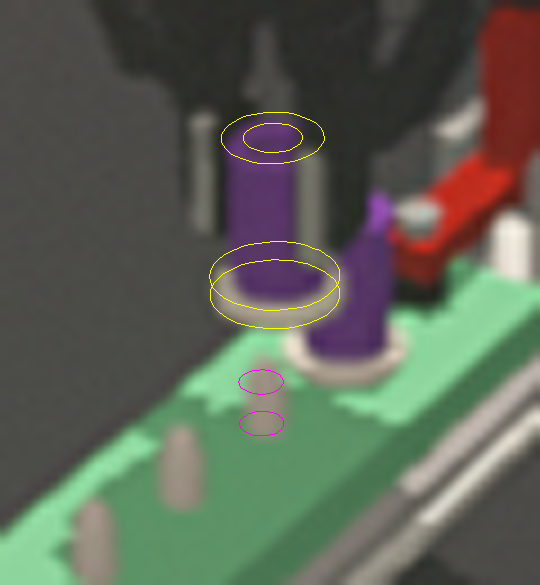

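Emit:
servo_tool(series=[{"x": -1.5, "y": 5, "z": 2.9, "rx": 0, "ry": 0, "rz": 0, "fingers": 20}, {"x": 0, "y": 10, "z": 0, "rx": 0, "ry": 0, "rz": 0, "fingers": 20}, {"x": 0, "y": 4, "z": 0, "rx": 0, "ry": 0, "rz": 0, "fingers": 20}, {"x": 0, "y": 0, "z": 0, "rx": 0, "ry": 0, "rz": 0, "fingers": 20}, {"x": 0, "y": 0, "z": 0, "rx": 0, "ry": 0, "rz": 0, "fingers": 20}])

```text
time_s: 13.65
tool_pos: [619.0, -31.1, 84.0]
tcp_rot: [[-0.064, -0.0, 0.998], [-0.998, 0.0, -0.064], [-0.0, -1.0, -0.0]]
ft_force: [0.0, -0.3, -0.9]
opening: 0.301
```

```bash
python3 see.py 27.5 618.8 -31.5 pics/o5.png
```

```text
13.7 [619.2 -31.2  84.3] [-0.   0.8 -0.3]
```

View pics/o5.png

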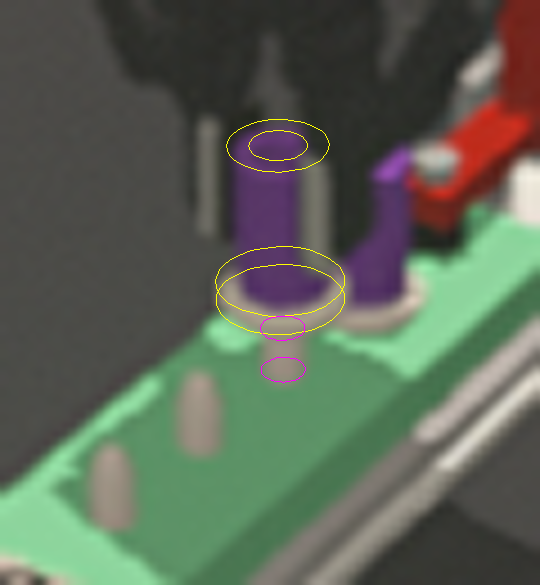

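Aligned horizontally to under a pixel. Descend.

Emit:
servo_tool(series=[{"x": 0, "y": 4, "z": 0, "rx": 0, "ry": 0, "rz": 0, "fingers": 20}, {"x": 0, "y": 4, "z": 0, "rx": 0, "ry": 0, "rz": 0, "fingers": 20}, {"x": 0, "y": 4, "z": 0, "rx": 0, "ry": 0, "rz": 0, "fingers": 20}, {"x": 0, "y": 0, "z": 0, "rx": 0, "ry": 0, "rz": 0, "fingers": 20}])

```text
time_s: 14.1
tool_pos: [618.6, -31.1, 71.2]
tcp_rot: [[-0.064, -0.001, 0.998], [-0.998, 0.0, -0.064], [-0.0, -1.0, -0.001]]
ft_force: [-0.6, -0.5, -1.2]
opening: 0.301
```

Emit:
servo_tool(series=[{"x": 0, "y": 4, "z": 0, "rx": 0, "ry": 0, "rz": 0, "fingers": 20}, {"x": 0, "y": 4, "z": 0, "rx": 0, "ry": 0, "rz": 0, "fingers": 20}, {"x": 0, "y": 2.5, "z": 0, "rx": 0, "ry": 0, "rz": 0, "fingers": 20}, {"x": 0, "y": 1, "z": 0, "rx": 0, "ry": 0, "rz": 0, "fingers": 20}, {"x": 0, "y": 0.7, "z": 0, "rx": 0, "ry": 0, "rz": 0, "fingers": 20}, {"x": 0, "y": 0, "z": 0, "rx": 0, "ry": 0, "rz": 0, "fingers": 20}])

```text
time_s: 14.7
tool_pos: [619.0, -31.2, 60.7]
tcp_rot: [[-0.064, -0.0, 0.998], [-0.998, -0.0, -0.064], [0.0, -1.0, -0.0]]
ft_force: [-5.0, 1.0, 5.8]
opening: 0.3
```

Emit:
servo_tool(series=[{"x": 0, "y": 0.7, "z": -0.4, "rx": 0, "ry": 0, "rz": 0, "fingers": 20}, {"x": 0, "y": 0.5, "z": 0, "rx": 0, "ry": 0, "rz": 0, "fingers": 20}, {"x": 0, "y": 0, "z": 0, "rx": 0, "ry": 0, "rz": 0, "fingers": 20}])

```text
time_s: 15.0
tool_pos: [619.0, -31.1, 60.6]
tcp_rot: [[-0.064, 0.001, 0.998], [-0.998, -0.0, -0.064], [0.0, -1.0, 0.001]]
ft_force: [-6.6, 1.4, 13.4]
opening: 0.303
```

Emit:
servo_tool(series=[{"x": 0, "y": 0, "z": 0, "rx": 0, "ry": 0, "rz": 0, "fingers": 50}, {"x": 0, "y": 0, "z": 0, "rx": 0, "ry": 0, "rz": 0, "fingers": 50}, {"x": 0, "y": -30, "z": 0, "rx": 0, "ry": 0, "rz": 0, "fingers": 50}, {"x": 0, "y": -45, "z": 0, "rx": 0, "ry": 0, "rz": 0, "fingers": 55}, {"x": -25, "y": 0, "z": -40, "rx": 0, "ry": 0, "rz": 0, "fingers": 55}, {"x": -25, "y": 0, "z": -40, "rx": 0, "ry": 0, "rz": 0, "fingers": 55}, {"x": -25, "y": 0, "z": -40, "rx": 0, "ry": 0, "rz": 0, "fingers": 55}, {"x": -9, "y": 0, "z": -40, "rx": 0, "ry": 0, "rz": 0, "fingers": 55}])

```text
time_s: 15.8
tool_pos: [462.9, 64.6, 133.4]
tcp_rot: [[-0.063, -0.0, 0.998], [-0.998, 0.0, -0.063], [-0.0, -1.0, -0.0]]
ft_force: [-0.6, -0.7, 1.0]
opening: 0.639
```

Emit:
servo_tool(series=[{"x": 0, "y": 30, "z": 0, "rx": 0, "ry": 0, "rz": 0, "fingers": 55}, {"x": 0, "y": 15, "z": 0, "rx": 0, "ry": 0, "rz": 0, "fingers": 55}, {"x": 0, "y": 0, "z": 0, "rx": 0, "ry": 0, "rz": 0, "fingers": 55}, {"x": 0, "y": 0, "z": 0, "rx": 0, "ry": 0, "rz": 0, "fingers": 55}])

```text
time_s: 16.2
tool_pos: [464.6, 62.7, 88.6]
tcp_rot: [[-0.065, -0.001, 0.998], [-0.998, 0.0, -0.065], [-0.0, -1.0, -0.001]]
ft_force: [0.9, -0.3, 0.2]
opening: 0.643
```

```bash
python3 go.py 464.5 62 26 -0.065;python3 - <<'E'
from h import *
d=snapshot("side");crop(d,220,380,180,320,5,"pics/s4.png");print([ (s[0].tolist(),s[1]) for s in sleeves(d)])
E
```

```text
t 16.2 pos [464.6  62.7  88.6] a -0.065 shift(x,y,z) [ 0.7 62.6  0. ] turn [ 0.1  0.  -0. ] F [ 0.9 -0.3  0.2] open 54.9
[([466.9, 159.4], 258), ([462.7, 61.8], 229), ([644.6, -96.2], 307)]
```

View pics/s4.png

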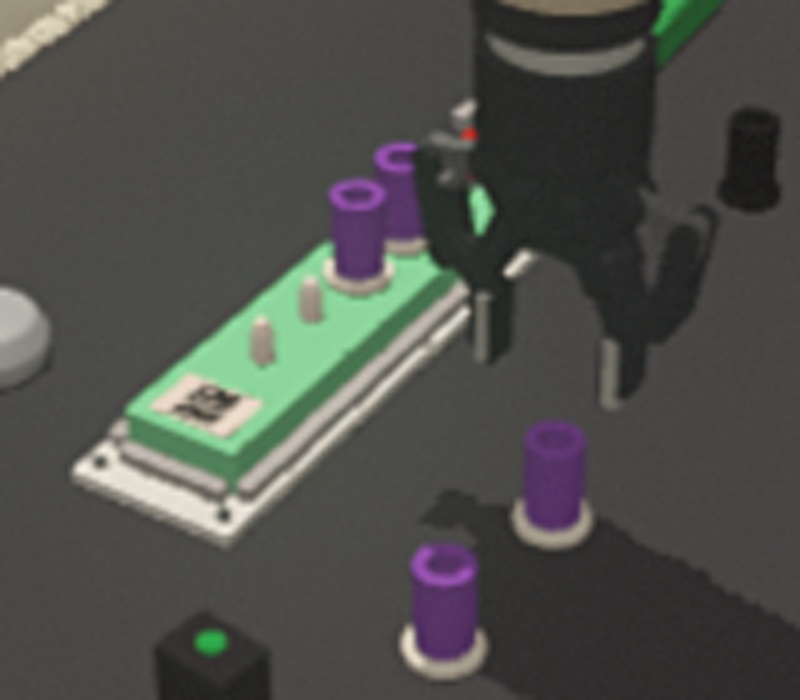

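Emit:
servo_tool(series=[{"x": 0.5, "y": 0, "z": 0, "rx": 0, "ry": 0, "rz": 0, "fingers": 55}, {"x": 0, "y": 35, "z": 0, "rx": 0, "ry": 0, "rz": 0, "fingers": 55}, {"x": 0, "y": 27, "z": 0, "rx": 0, "ry": 0, "rz": 0, "fingers": 55}, {"x": 0, "y": 0, "z": 0, "rx": 0, "ry": 0, "rz": 0, "fingers": 20}, {"x": 0, "y": 0, "z": 0, "rx": 0, "ry": 0, "rz": 0, "fingers": 20}, {"x": 0, "y": 0, "z": 0, "rx": 0, "ry": 0, "rz": 0, "fingers": 20}, {"x": 0, "y": 0, "z": 0, "rx": 0, "ry": 0, "rz": 0, "fingers": 20}, {"x": 0, "y": 0, "z": 0, "rx": 0, "ry": 0, "rz": 0, "fingers": 20}])

```text
time_s: 17.05
tool_pos: [465.2, 62.3, 27.9]
tcp_rot: [[-0.064, 0.002, 0.998], [-0.998, -0.0, -0.064], [0.0, -1.0, 0.002]]
ft_force: [0.3, -0.0, 0.5]
opening: 0.31
```

Emit:
servo_tool(series=[{"x": 0, "y": -20, "z": 0, "rx": 0, "ry": 0, "rz": 0, "fingers": 20}, {"x": 0, "y": -40, "z": 0, "rx": 0, "ry": 0, "rz": 0, "fingers": 20}, {"x": 0, "y": -35, "z": 0, "rx": 0, "ry": 0, "rz": 0, "fingers": 20}, {"x": 0, "y": 0, "z": 0, "rx": 0, "ry": 0, "rz": 0, "fingers": 20}])

```text
time_s: 17.45
tool_pos: [467.5, 62.1, 127.4]
tcp_rot: [[-0.064, 0.008, 0.998], [-0.998, -0.001, -0.064], [0.001, -1.0, 0.008]]
ft_force: [1.0, -0.6, 0.4]
opening: 0.31
```

```bash
python3 go.py 621 10.8 104 -0.065
```

```text
t 17.45 pos [467.5  62.1 127.4] a -0.064 shift(x,y,z) [ 41.3  24.8 156.3] turn [-0.5  0.   0. ] F [ 1.  -0.6  0.4] open 26.4
```

Emit:
servo_tool(series=[{"x": 10, "y": 0, "z": 40, "rx": 0, "ry": 0, "rz": 0, "fingers": 20}, {"x": 11, "y": 0, "z": 40, "rx": 0, "ry": 0, "rz": 0, "fingers": 20}, {"x": 10, "y": 0, "z": 40, "rx": 0, "ry": 0, "rz": 0, "fingers": 20}, {"x": 10, "y": 0, "z": 37, "rx": 0, "ry": 0, "rz": 0, "fingers": 20}, {"x": 0, "y": 18, "z": 0, "rx": 0, "ry": 0, "rz": 0, "fingers": 20}, {"x": 0, "y": 0, "z": 0, "rx": 0, "ry": 0, "rz": 0, "fingers": 20}, {"x": 0, "y": 0, "z": 0, "rx": 0, "ry": 0, "rz": 0, "fingers": 20}, {"x": 0, "y": 0, "z": 0, "rx": 0, "ry": 0, "rz": 0, "fingers": 20}])

```text
time_s: 18.25
tool_pos: [618.2, 11.8, 104.7]
tcp_rot: [[-0.064, 0.001, 0.998], [-0.998, -0.0, -0.064], [0.0, -1.0, 0.001]]
ft_force: [-0.2, 0.8, -0.9]
opening: 0.306
```

```bash
python3 see.py 27.8 621 10.8 pics/o6.png
```

```text
18.3 [618.4  11.7 104.9] [-0.9  0.9 -1.5]
```

View pics/o6.png

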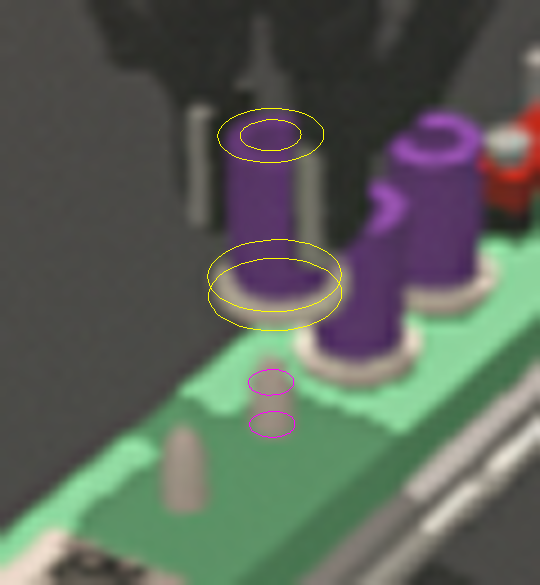

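Emit:
servo_tool(series=[{"x": -0.5, "y": 7, "z": 2.3, "rx": 0, "ry": 0, "rz": 0, "fingers": 20}, {"x": 0, "y": 10, "z": 0, "rx": 0, "ry": 0, "rz": 0, "fingers": 20}, {"x": 0, "y": 4, "z": 0, "rx": 0, "ry": 0, "rz": 0, "fingers": 20}, {"x": 0, "y": 4, "z": 0, "rx": 0, "ry": 0, "rz": 0, "fingers": 20}, {"x": 0, "y": 0, "z": 0, "rx": 0, "ry": 0, "rz": 0, "fingers": 20}, {"x": 0, "y": 0, "z": 0, "rx": 0, "ry": 0, "rz": 0, "fingers": 20}])

```text
time_s: 18.9
tool_pos: [620.8, 11.8, 78.8]
tcp_rot: [[-0.064, -0.0, 0.998], [-0.998, -0.0, -0.064], [0.0, -1.0, -0.0]]
ft_force: [0.1, 0.4, -0.9]
opening: 0.308
```

```bash
python3 see.py 27.8 621 10.8 pics/o7.png
```

```text
18.95 [620.9  11.8  79. ] [-0.3 -0.9 -1.3]
```

View pics/o7.png

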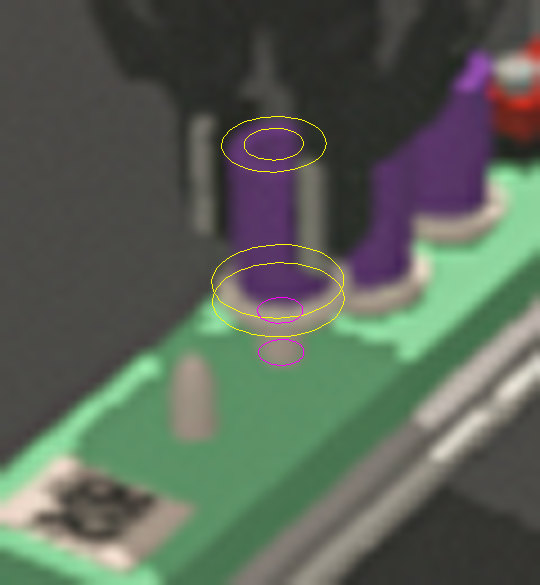

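Emit:
servo_tool(series=[{"x": 0, "y": 4, "z": 0, "rx": 0, "ry": 0, "rz": 0, "fingers": 20}, {"x": 0, "y": 4, "z": 0, "rx": 0, "ry": 0, "rz": 0, "fingers": 20}, {"x": 0, "y": 0, "z": 0, "rx": 0, "ry": 0, "rz": 0, "fingers": 20}])

```text
time_s: 19.25
tool_pos: [620.5, 11.8, 70.0]
tcp_rot: [[-0.064, -0.001, 0.998], [-0.998, 0.0, -0.064], [-0.0, -1.0, -0.001]]
ft_force: [0.6, -0.4, -1.3]
opening: 0.306
```

Emit:
servo_tool(series=[{"x": 0, "y": 4, "z": 0, "rx": 0, "ry": 0, "rz": 0, "fingers": 20}, {"x": 0, "y": 3, "z": 0, "rx": 0, "ry": 0, "rz": 0, "fingers": 20}, {"x": 0, "y": 2, "z": 0, "rx": 0, "ry": 0, "rz": 0, "fingers": 20}, {"x": 0, "y": 1, "z": 0, "rx": 0, "ry": 0, "rz": 0, "fingers": 20}, {"x": 0, "y": 0.7, "z": 0, "rx": 0, "ry": 0, "rz": 0, "fingers": 20}, {"x": 0, "y": 0, "z": 0, "rx": 0, "ry": 0, "rz": 0, "fingers": 20}])

```text
time_s: 19.85
tool_pos: [620.7, 11.8, 60.6]
tcp_rot: [[-0.064, -0.0, 0.998], [-0.998, -0.0, -0.064], [0.0, -1.0, -0.0]]
ft_force: [-4.3, 0.1, 4.5]
opening: 0.31
```

Emit:
servo_tool(series=[{"x": 0, "y": 0.7, "z": -0.4, "rx": 0, "ry": 0, "rz": 0, "fingers": 20}, {"x": 0, "y": 0.6, "z": 0, "rx": 0, "ry": 0, "rz": 0, "fingers": 20}, {"x": 0, "y": 0, "z": 0, "rx": 0, "ry": 0, "rz": 0, "fingers": 20}])

```text
time_s: 20.15
tool_pos: [620.7, 11.8, 60.6]
tcp_rot: [[-0.064, 0.001, 0.998], [-0.998, -0.0, -0.064], [0.0, -1.0, 0.001]]
ft_force: [-6.5, 1.0, 13.5]
opening: 0.31
```

Emit:
servo_tool(series=[{"x": 0, "y": 0, "z": 0, "rx": 0, "ry": 0, "rz": 0, "fingers": 50}, {"x": 0, "y": 0, "z": 0, "rx": 0, "ry": 0, "rz": 0, "fingers": 50}, {"x": 0, "y": -30, "z": 0, "rx": 0, "ry": 0, "rz": 0, "fingers": 50}, {"x": 0, "y": -45, "z": 0, "rx": 0, "ry": 0, "rz": 0, "fingers": 55}, {"x": -30, "y": 0, "z": -34, "rx": 0, "ry": 0, "rz": 0, "fingers": 55}, {"x": -30, "y": 0, "z": -34, "rx": 0, "ry": 0, "rz": 0, "fingers": 55}, {"x": -30, "y": 0, "z": -34, "rx": 0, "ry": 0, "rz": 0, "fingers": 55}, {"x": -30, "y": 0, "z": -34, "rx": 0, "ry": 0, "rz": 0, "fingers": 55}])

```text
time_s: 20.95
tool_pos: [491.2, 141.2, 133.5]
tcp_rot: [[-0.065, 0.0, 0.998], [-0.998, 0.0, -0.065], [-0.0, -1.0, 0.0]]
ft_force: [0.6, 1.0, 0.3]
opening: 0.646
```

Emit:
servo_tool(series=[{"x": -20, "y": 0, "z": -24, "rx": 0, "ry": 0, "rz": 0, "fingers": 55}, {"x": 0, "y": 30, "z": 0, "rx": 0, "ry": 0, "rz": 0, "fingers": 55}, {"x": 0, "y": 15, "z": 0, "rx": 0, "ry": 0, "rz": 0, "fingers": 55}, {"x": 0, "y": 0, "z": 0, "rx": 0, "ry": 0, "rz": 0, "fingers": 55}, {"x": 0, "y": 0, "z": 0, "rx": 0, "ry": 0, "rz": 0, "fingers": 55}])

```text
time_s: 21.45
tool_pos: [470.0, 161.3, 88.8]
tcp_rot: [[-0.065, -0.001, 0.998], [-0.998, -0.0, -0.065], [0.0, -1.0, -0.001]]
ft_force: [-0.3, -0.1, 0.7]
opening: 0.643
```

```bash
python3 go.py 469 160.5 26 -0.065;python3 - <<'E'
from h import *
d=snapshot("side");crop(d,220,380,180,320,5,"pics/s5.png");print([ (s[0].tolist(),s[1]) for s in sleeves(d)])
E
```

```text
t 21.45 pos [470.  161.3  88.8] a -0.065 shift(x,y,z) [ 0.9 62.8 -0.9] turn [ 0. -0.  0.] F [-0.3 -0.1  0.7] open 54.9
[([466.6, 160.1], 253), ([664.2, -70.1], 61)]
```

View pics/s5.png

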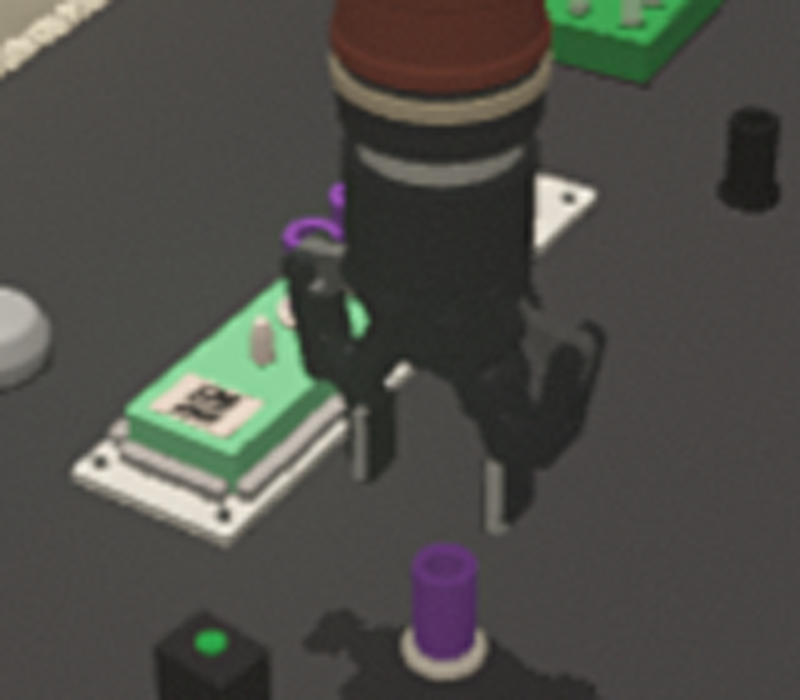

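Emit:
servo_tool(series=[{"x": 0.5, "y": 0, "z": -0.9, "rx": 0, "ry": 0, "rz": 0, "fingers": 55}, {"x": 0, "y": 35, "z": 0, "rx": 0, "ry": 0, "rz": 0, "fingers": 55}, {"x": 0, "y": 27, "z": 0, "rx": 0, "ry": 0, "rz": 0, "fingers": 55}, {"x": 0, "y": 0, "z": 0, "rx": 0, "ry": 0, "rz": 0, "fingers": 20}, {"x": 0, "y": 0, "z": 0, "rx": 0, "ry": 0, "rz": 0, "fingers": 20}, {"x": 0, "y": 0, "z": 0, "rx": 0, "ry": 0, "rz": 0, "fingers": 20}, {"x": 0, "y": 0, "z": 0, "rx": 0, "ry": 0, "rz": 0, "fingers": 20}, {"x": 0, "y": 0, "z": 0, "rx": 0, "ry": 0, "rz": 0, "fingers": 20}])

```text
time_s: 22.3
tool_pos: [469.7, 161.4, 27.9]
tcp_rot: [[-0.064, 0.002, 0.998], [-0.998, 0.0, -0.064], [-0.0, -1.0, 0.002]]
ft_force: [-0.2, 0.5, -0.2]
opening: 0.3
```

Emit:
servo_tool(series=[{"x": 0, "y": -20, "z": 0, "rx": 0, "ry": 0, "rz": 0, "fingers": 20}, {"x": 0, "y": -40, "z": 0, "rx": 0, "ry": 0, "rz": 0, "fingers": 20}, {"x": 0, "y": -35, "z": 0, "rx": 0, "ry": 0, "rz": 0, "fingers": 20}, {"x": 0, "y": 0, "z": 0, "rx": 0, "ry": 0, "rz": 0, "fingers": 20}])

```text
time_s: 22.7
tool_pos: [471.9, 161.7, 127.6]
tcp_rot: [[-0.064, 0.008, 0.998], [-0.998, 0.0, -0.064], [-0.001, -1.0, 0.008]]
ft_force: [0.7, -0.2, 0.6]
opening: 0.299
```

```bash
python3 go.py 623.3 52.7 104 -0.065
```

```text
t 22.7 pos [471.9 161.7 127.6] a -0.064 shift(x,y,z) [ 99.   24.8 157.9] turn [-0.5  0.  -0.1] F [ 0.7 -0.2  0.6] open 25.5
```

Emit:
servo_tool(series=[{"x": 24, "y": 0, "z": 38, "rx": 0, "ry": 0, "rz": 0, "fingers": 20}, {"x": 25, "y": 0, "z": 40, "rx": 0, "ry": 0, "rz": 0, "fingers": 20}, {"x": 25, "y": 0, "z": 40, "rx": 0, "ry": 0, "rz": 0, "fingers": 20}, {"x": 25, "y": 0, "z": 40, "rx": 0, "ry": 0, "rz": 0, "fingers": 20}, {"x": 0, "y": 18, "z": 3, "rx": 0, "ry": 0, "rz": 0, "fingers": 20}, {"x": 0, "y": 0, "z": 0, "rx": 0, "ry": 0, "rz": 0, "fingers": 20}, {"x": 0, "y": 0, "z": 0, "rx": 0, "ry": 0, "rz": 0, "fingers": 20}, {"x": 0, "y": 0, "z": 0, "rx": 0, "ry": 0, "rz": 0, "fingers": 20}])

```text
time_s: 23.5
tool_pos: [622.7, 53.0, 104.6]
tcp_rot: [[-0.063, 0.0, 0.998], [-0.998, -0.0, -0.063], [0.0, -1.0, 0.0]]
ft_force: [-0.5, 0.3, -0.5]
opening: 0.302
```

```bash
python3 see.py 27.8 623.3 52.7 pics/o8.png
```

```text
23.55 [622.9  52.9 104.9] [-0.2 -0.7 -0.2]
```

View pics/o8.png

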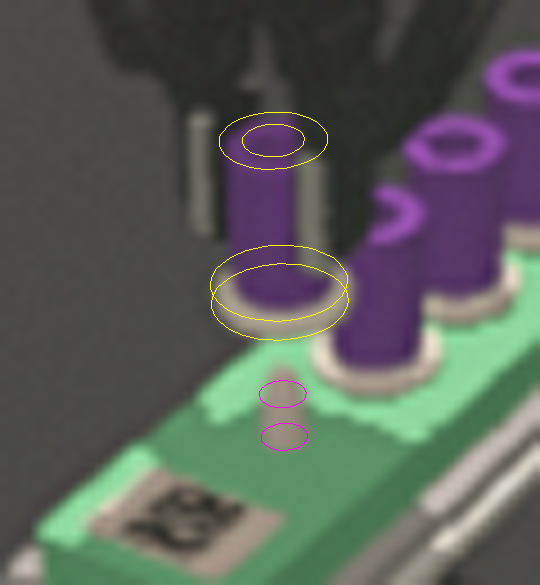

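Emit:
servo_tool(series=[{"x": 0, "y": 7, "z": -0.3, "rx": 0, "ry": 0, "rz": 0, "fingers": 20}, {"x": 0, "y": 10, "z": 0, "rx": 0, "ry": 0, "rz": 0, "fingers": 20}, {"x": 0, "y": 4, "z": 0, "rx": 0, "ry": 0, "rz": 0, "fingers": 20}, {"x": 0, "y": 4, "z": 0, "rx": 0, "ry": 0, "rz": 0, "fingers": 20}, {"x": 0, "y": 4, "z": 0, "rx": 0, "ry": 0, "rz": 0, "fingers": 20}, {"x": 0, "y": 0, "z": 0, "rx": 0, "ry": 0, "rz": 0, "fingers": 20}])

```text
time_s: 24.15
tool_pos: [622.8, 52.2, 74.2]
tcp_rot: [[-0.064, -0.0, 0.998], [-0.998, 0.0, -0.064], [-0.0, -1.0, -0.0]]
ft_force: [0.8, 0.6, -1.2]
opening: 0.3
```

```bash
python3 see.py 27.8 623.3 52.7 pics/o9.png
```

```text
24.2 [622.8  52.2  74.6] [ 0.4 -0.2 -0.6]
```

View pics/o9.png

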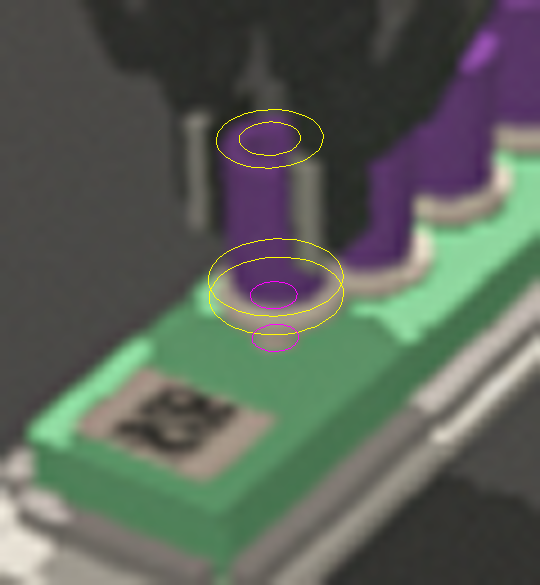

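Emit:
servo_tool(series=[{"x": 0, "y": 4, "z": 0, "rx": 0, "ry": 0, "rz": 0, "fingers": 20}, {"x": 0, "y": 4, "z": 0, "rx": 0, "ry": 0, "rz": 0, "fingers": 20}, {"x": 0, "y": 3, "z": 0, "rx": 0, "ry": 0, "rz": 0, "fingers": 20}, {"x": 0, "y": 2, "z": 0, "rx": 0, "ry": 0, "rz": 0, "fingers": 20}, {"x": 0, "y": 1, "z": 0, "rx": 0, "ry": 0, "rz": 0, "fingers": 20}, {"x": 0, "y": 0, "z": 0, "rx": 0, "ry": 0, "rz": 0, "fingers": 20}])

```text
time_s: 24.8
tool_pos: [623.0, 52.2, 60.8]
tcp_rot: [[-0.064, 0.0, 0.998], [-0.998, -0.0, -0.064], [0.0, -1.0, 0.0]]
ft_force: [1.6, 0.3, -1.1]
opening: 0.3
```

Emit:
servo_tool(series=[{"x": 0, "y": 0.8, "z": 0, "rx": 0, "ry": 0, "rz": 0, "fingers": 20}, {"x": 0, "y": 0.8, "z": 0, "rx": 0, "ry": 0, "rz": 0, "fingers": 20}, {"x": 0, "y": 0, "z": 0, "rx": 0, "ry": 0, "rz": 0, "fingers": 20}])

```text
time_s: 25.1
tool_pos: [623.0, 52.2, 60.8]
tcp_rot: [[-0.064, 0.001, 0.998], [-0.998, -0.0, -0.064], [0.0, -1.0, 0.001]]
ft_force: [-4.5, 0.4, 11.8]
opening: 0.302
```

Emit:
servo_tool(series=[{"x": 0, "y": 0, "z": 0, "rx": 0, "ry": 0, "rz": 0, "fingers": 50}, {"x": 0, "y": 0, "z": 0, "rx": 0, "ry": 0, "rz": 0, "fingers": 50}, {"x": 0, "y": -30, "z": 0, "rx": 0, "ry": 0, "rz": 0, "fingers": 50}, {"x": 0, "y": -45, "z": 0, "rx": 0, "ry": 0, "rz": 0, "fingers": 55}, {"x": 0, "y": -45, "z": 0, "rx": 0, "ry": 0, "rz": 0, "fingers": 55}, {"x": -30, "y": 0, "z": -25, "rx": 0, "ry": 0, "rz": 0, "fingers": 70}, {"x": -38, "y": 0, "z": -25, "rx": 0, "ry": 0, "rz": 0, "fingers": 70}, {"x": -38, "y": 0, "z": -25, "rx": 0, "ry": 0, "rz": 0, "fingers": 70}])

```text
time_s: 25.9
tool_pos: [554.0, 163.6, 179.2]
tcp_rot: [[-0.066, 0.0, 0.998], [-0.998, 0.0, -0.066], [-0.0, -1.0, 0.0]]
ft_force: [0.9, 0.7, -0.2]
opening: 0.823
```

Emit:
servo_tool(series=[{"x": -38, "y": 0, "z": -25, "rx": 0, "ry": 0, "rz": 0, "fingers": 70}, {"x": -38, "y": 0, "z": -25, "rx": 0, "ry": 0, "rz": 0, "fingers": 70}, {"x": -38, "y": 0, "z": -25, "rx": 0, "ry": 0, "rz": 0, "fingers": 70}, {"x": 0, "y": 0, "z": 0, "rx": 0, "ry": -8.5, "rz": 0, "fingers": 70}, {"x": 0, "y": 0, "z": 0, "rx": 0, "ry": -8.5, "rz": 0, "fingers": 70}, {"x": 0, "y": 0, "z": 0, "rx": 0, "ry": -8.5, "rz": 0, "fingers": 70}, {"x": 0, "y": 0, "z": 0, "rx": 0, "ry": -8.5, "rz": 0, "fingers": 70}, {"x": 0, "y": 0, "z": 0, "rx": 0, "ry": -8.5, "rz": 0, "fingers": 70}])

```text
time_s: 26.7
tool_pos: [487.0, 281.4, 178.8]
tcp_rot: [[0.632, -0.001, 0.775], [-0.775, -0.0, 0.632], [-0.0, -1.0, -0.001]]
ft_force: [1.4, -0.0, 0.4]
opening: 0.822
```

Emit:
servo_tool(series=[{"x": 0, "y": 0, "z": 0, "rx": 0, "ry": -8.5, "rz": 0, "fingers": 70}, {"x": 0, "y": 0, "z": 0, "rx": 0, "ry": -8.5, "rz": 0, "fingers": 70}, {"x": 0, "y": 0, "z": 0, "rx": 0, "ry": -8.5, "rz": 0, "fingers": 70}, {"x": 0, "y": 0, "z": 0, "rx": 0, "ry": -8.5, "rz": 0, "fingers": 70}, {"x": 0, "y": 0, "z": 0, "rx": 0, "ry": -6.4, "rz": 0, "fingers": 70}, {"x": 0, "y": 0, "z": 0, "rx": 0, "ry": 0, "rz": 0, "fingers": 70}])

```text
time_s: 27.3
tool_pos: [487.1, 281.4, 178.8]
tcp_rot: [[0.983, -0.001, 0.186], [-0.186, -0.0, 0.983], [-0.001, -1.0, -0.0]]
ft_force: [0.2, 0.6, -0.2]
opening: 0.821
```

```bash
python3 go.py 470 333.2 94 1.383;python3 - <<'E'
from h import *
d=snapshot("side");crop(d,200,360,180,400,3,"pics/s6.png")
E
```

```text
t 27.3 pos [487.1 281.4 178.8] a 1.384 shift(x,y,z) [-26.4  84.8  47.8] turn [ 0.   0.1 -0. ] F [ 0.2  0.6 -0.2] open 70.1
```

View pics/s6.png

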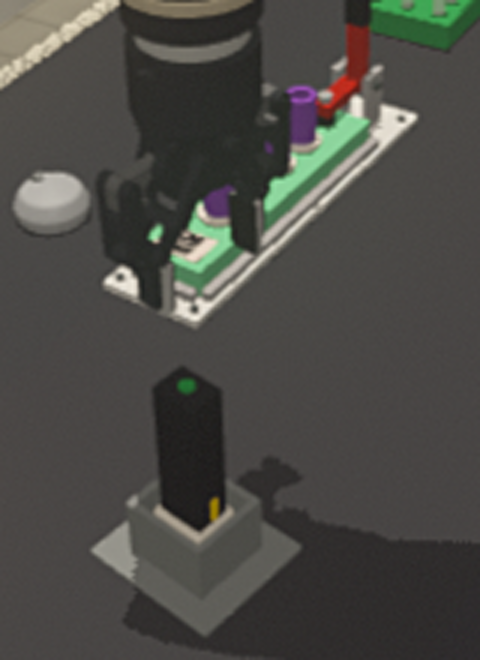

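Emit:
servo_tool(series=[{"x": -13, "y": 0, "z": 24, "rx": 0, "ry": 0, "rz": 0, "fingers": 75}, {"x": -13.4, "y": 0, "z": 23.8, "rx": 0, "ry": 0, "rz": 0, "fingers": 75}, {"x": 0, "y": 0, "z": 0, "rx": 0, "ry": 0, "rz": 0, "fingers": 75}, {"x": 0, "y": 0, "z": 0, "rx": 0, "ry": 0, "rz": 0, "fingers": 75}, {"x": 0, "y": 0, "z": 0, "rx": 0, "ry": 0, "rz": 0, "fingers": 75}])

```text
time_s: 27.85
tool_pos: [470.5, 332.8, 179.0]
tcp_rot: [[0.982, -0.0, 0.189], [-0.189, -0.0, 0.982], [-0.0, -1.0, -0.0]]
ft_force: [0.5, -0.8, 0.6]
opening: 0.875
```

```bash
python3 go.py 470 333.2 94 1.383
```

```text
t 27.85 pos [470.5 332.8 179. ] a 1.381 shift(x,y,z) [-0.6 85.   0.4] turn [ 0.  -0.1 -0. ] F [ 0.5 -0.8  0.6] open 74.8
```

Emit:
servo_tool(series=[{"x": 0, "y": 25, "z": 0, "rx": 0, "ry": 0, "rz": 0, "fingers": 75}, {"x": 0, "y": 30, "z": 0, "rx": 0, "ry": 0, "rz": 0, "fingers": 75}, {"x": 0, "y": 28, "z": 0, "rx": 0, "ry": 0, "rz": 0, "fingers": 75}, {"x": 0, "y": 0, "z": 0, "rx": 0, "ry": 0, "rz": 0, "fingers": 75}, {"x": 0, "y": 0, "z": 0, "rx": 0, "ry": 0, "rz": 0, "fingers": 75}])

```text
time_s: 28.35
tool_pos: [470.4, 332.7, 96.6]
tcp_rot: [[0.982, -0.001, 0.189], [-0.189, -0.0, 0.982], [-0.0, -1.0, -0.0]]
ft_force: [0.2, -0.0, 0.7]
opening: 0.881
```

```bash
python3 go.py 470 333.2 94 1.383;python3 - <<'E'
from h import *
d=snapshot("side");crop(d,210,320,240,390,4,"pics/s7.png")
E
```

```text
t 28.35 pos [470.4 332.7  96.6] a 1.381 shift(x,y,z) [-0.5  2.6  0.4] turn [ 0.  -0.1 -0. ] F [ 0.2 -0.   0.7] open 75.2
```

View pics/s7.png

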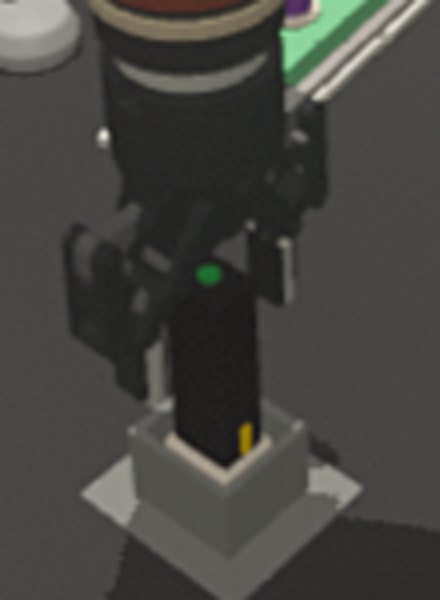

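Centred over the handle; close and lift slightly.

Emit:
servo_tool(series=[{"x": 0, "y": 0, "z": 0, "rx": 0, "ry": 0, "rz": 0, "fingers": 15}, {"x": 0, "y": 0, "z": 0, "rx": 0, "ry": 0, "rz": 0, "fingers": 15}, {"x": 0, "y": 0, "z": 0, "rx": 0, "ry": 0, "rz": 0, "fingers": 15}, {"x": 0, "y": 0, "z": 0, "rx": 0, "ry": 0, "rz": 0, "fingers": 15}, {"x": 0, "y": 0, "z": 0, "rx": 0, "ry": 0, "rz": 0, "fingers": 15}, {"x": 0, "y": 0, "z": 0, "rx": 0, "ry": 0, "rz": 0, "fingers": 15}])

```text
time_s: 29.0
tool_pos: [470.8, 333.4, 97.0]
tcp_rot: [[0.982, 0.001, 0.187], [-0.187, -0.0, 0.982], [0.001, -1.0, 0.0]]
ft_force: [0.1, -1.4, 5.3]
opening: 0.295
```

```bash
python3 go.py 470 333.2 94 1.383
```

```text
t 29.0 pos [470.8 333.4  97. ] a 1.382 shift(x,y,z) [-0.7  3.  -0.3] turn [-0.  -0.   0.1] F [ 0.1 -1.4  5.3] open 25.2
```

Emit:
servo_tool(series=[{"x": 0, "y": -10, "z": 0, "rx": 0, "ry": 0, "rz": 0, "fingers": 15}, {"x": 0, "y": -20, "z": 0, "rx": 0, "ry": 0, "rz": 0, "fingers": 15}, {"x": 0, "y": -30, "z": 0, "rx": 0, "ry": 0, "rz": 0, "fingers": 15}, {"x": 0, "y": -30, "z": 0, "rx": 0, "ry": 0, "rz": 0, "fingers": 15}, {"x": 0, "y": -30, "z": 0, "rx": 0, "ry": 0, "rz": 0, "fingers": 15}, {"x": 0, "y": 0, "z": 0, "rx": 0, "ry": 0, "rz": 0, "fingers": 15}, {"x": 0, "y": 0, "z": 0, "rx": 0, "ry": 0, "rz": 0, "fingers": 15}])

```text
time_s: 29.7
tool_pos: [470.6, 333.6, 216.8]
tcp_rot: [[0.982, 0.001, 0.187], [-0.187, 0.001, 0.982], [0.001, -1.0, 0.001]]
ft_force: [0.5, 0.1, -2.0]
opening: 0.298
```

```bash
python3 go.py 625.7 98.4 215 1.383;python3 - <<'E'
from h import *
d=snapshot("side");crop(d,180,330,180,370,3,"pics/s8.png")
E
```

```text
t 29.7 pos [470.6 333.6 216.8] a 1.383 shift(x,y,z) [ 196.4    1.8 -202. ] turn [-0. -0.  0.] F [ 0.5  0.1 -2. ] open 25.4
```

View pics/s8.png

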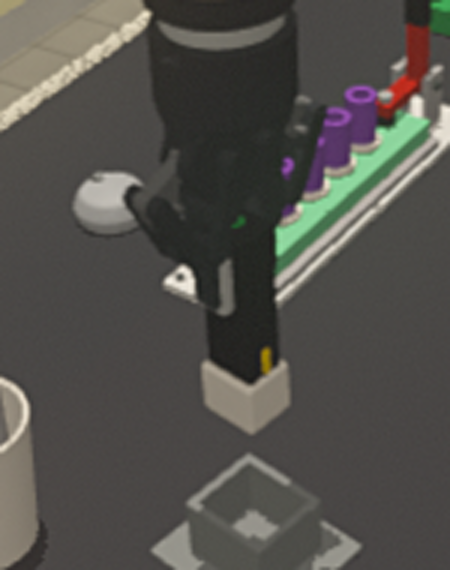

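Emit:
servo_tool(series=[{"x": 25, "y": 0, "z": -26, "rx": 0, "ry": 0, "rz": 0, "fingers": 15}, {"x": 33, "y": 0, "z": -34, "rx": 0, "ry": 0, "rz": 0, "fingers": 15}, {"x": 33, "y": 0, "z": -34, "rx": 0, "ry": 0, "rz": 0, "fingers": 15}, {"x": 33, "y": 0, "z": -34, "rx": 0, "ry": 0, "rz": 0, "fingers": 15}, {"x": 33, "y": 0, "z": -34, "rx": 0, "ry": 0, "rz": 0, "fingers": 15}, {"x": 25, "y": 0, "z": -26, "rx": 0, "ry": 0, "rz": 0, "fingers": 15}, {"x": 14.4, "y": 0, "z": -14, "rx": 0, "ry": 0, "rz": 0, "fingers": 15}, {"x": 0, "y": 0, "z": 0, "rx": 0, "ry": 0, "rz": 0, "fingers": 15}])

```text
time_s: 30.55
tool_pos: [625.8, 96.0, 214.2]
tcp_rot: [[0.982, -0.003, 0.19], [-0.19, -0.0, 0.982], [-0.003, -1.0, -0.001]]
ft_force: [0.1, 0.6, -1.1]
opening: 0.294
```

Emit:
servo_tool(series=[{"x": 0, "y": 10, "z": 0, "rx": 0, "ry": 0, "rz": 0, "fingers": 15}, {"x": 0, "y": 10, "z": 0, "rx": 0, "ry": 0, "rz": 0, "fingers": 15}, {"x": 0, "y": 0, "z": 0, "rx": 0, "ry": 0, "rz": 0, "fingers": 15}, {"x": 0, "y": 0, "z": 0, "rx": 0, "ry": 0, "rz": 0, "fingers": 15}])

```text
time_s: 30.95
tool_pos: [624.6, 99.1, 195.6]
tcp_rot: [[0.983, -0.001, 0.186], [-0.186, 0.0, 0.983], [-0.001, -1.0, -0.0]]
ft_force: [0.3, 1.0, -1.1]
opening: 0.299
```

```bash
python3 go.py 625.7 98.4 195 1.383;python3 - <<'E'
from h import *
d=snapshot("side");s=get_state();p=s["tool_pos"];R=s["tcp_rot"]
X=R[:,0];Z=R[:,2];w=p-np.array([0,0,92])
def rect(c,a,b,X,Z): return np.array([c+sx*a*X+sz*b*Z for sx,sz in((1,1),(1,-1),(-1,-1),(-1,1))])
n=np.array([np.cos(-.064),np.sin(-.064),0]);m=np.array([-n[1],n[0],0])
L=np.array([625.7,98.4,33])
overlay(d,(210,310,180,290),6,"pics/s9.png",[(rect(w,20,17,X,Z),(0,255,255)),(rect(w+[0,0,34],20,17,X,Z),(0,255,255)),(rect(L,22,16,n,m),(255,0,255)),(rect(L,16,22,n,m),(255,0,0))])
E
```

```text
t 30.95 pos [624.6  99.1 195.6] a 1.384 shift(x,y,z) [ 1.2  0.6 -0.5] turn [ 0.   0.  -0.1] F [ 0.3  1.  -1.1] open 25.5
```

View pics/s9.png

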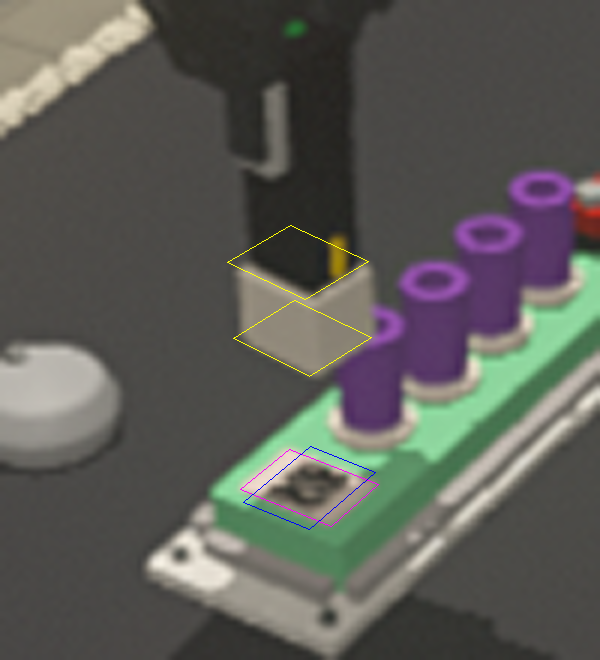

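Emit:
servo_tool(series=[{"x": 2.2, "y": 0.5, "z": -0.3, "rx": 0, "ry": 0, "rz": 0, "fingers": 15}, {"x": 0, "y": 0, "z": 0, "rx": 0, "ry": 0, "rz": 0, "fingers": 15}, {"x": 0, "y": 0, "z": 0, "rx": 0, "ry": 0, "rz": 0, "fingers": 15}, {"x": 0, "y": 0, "z": 0, "rx": 0, "ry": 0, "rz": 0, "fingers": 15}, {"x": 0, "y": 0, "z": 0, "rx": 0, "ry": 0, "rz": 0, "fingers": 15}, {"x": 0, "y": 0, "z": 0, "rx": 0, "ry": 0, "rz": 0, "fingers": 15}, {"x": 0, "y": 0, "z": 0, "rx": 0, "ry": 0, "rz": 0, "fingers": 15}, {"x": 0, "y": 0, "z": 0, "rx": 0, "ry": 0, "rz": 0, "fingers": 15}])

```text
time_s: 31.8
tool_pos: [627.5, 97.4, 195.7]
tcp_rot: [[0.982, 0.0, 0.187], [-0.187, -0.0, 0.982], [0.0, -1.0, -0.0]]
ft_force: [0.8, 0.2, -1.6]
opening: 0.291
```

Emit:
servo_tool(series=[{"x": 0, "y": 0, "z": 0, "rx": 0, "ry": 0, "rz": 0, "fingers": 15}, {"x": 0, "y": 0, "z": 0, "rx": 0, "ry": 0, "rz": 0, "fingers": 15}, {"x": 0, "y": 0, "z": 0, "rx": 0, "ry": 0, "rz": 0, "fingers": 15}, {"x": 0, "y": 0, "z": 0, "rx": 0, "ry": 0, "rz": 0, "fingers": 15}, {"x": 0, "y": 0, "z": 0, "rx": 0, "ry": 0, "rz": 0, "fingers": 15}, {"x": 0, "y": 0, "z": 0, "rx": 0, "ry": 0, "rz": 0, "fingers": 15}, {"x": 0, "y": 0, "z": 0, "rx": 0, "ry": 0, "rz": 0, "fingers": 15}, {"x": 0, "y": 0, "z": 0, "rx": 0, "ry": 0, "rz": 0, "fingers": 15}])

```text
time_s: 32.6
tool_pos: [627.5, 97.5, 195.6]
tcp_rot: [[0.982, -0.0, 0.187], [-0.187, -0.0, 0.982], [-0.0, -1.0, -0.0]]
ft_force: [-0.1, 0.3, -1.5]
opening: 0.3
```

Emit:
servo_tool(series=[{"x": 0, "y": 0, "z": 0, "rx": 0, "ry": 0, "rz": 0, "fingers": 15}, {"x": 0, "y": 0, "z": 0, "rx": 0, "ry": 0, "rz": 0, "fingers": 15}, {"x": 0, "y": 0, "z": 0, "rx": 0, "ry": 0, "rz": 0, "fingers": 15}, {"x": 0, "y": 0, "z": 0, "rx": 0, "ry": 0, "rz": 0, "fingers": 15}, {"x": 0, "y": 0, "z": 0, "rx": 0, "ry": 0, "rz": 0, "fingers": 15}, {"x": 0, "y": 0, "z": 0, "rx": 0, "ry": 0, "rz": 0, "fingers": 15}, {"x": 0, "y": 0, "z": 0, "rx": 0, "ry": 0, "rz": 0, "fingers": 15}, {"x": 0, "y": 0, "z": 0, "rx": 0, "ry": 0, "rz": 0, "fingers": 15}])

```text
time_s: 33.4
tool_pos: [627.5, 97.4, 195.7]
tcp_rot: [[0.982, -0.0, 0.187], [-0.187, -0.0, 0.982], [-0.0, -1.0, -0.0]]
ft_force: [0.3, -0.5, -1.7]
opening: 0.296
```

Emit:
servo_tool(series=[{"x": 0, "y": 0, "z": 0, "rx": 0, "ry": 0, "rz": 0, "fingers": 15}, {"x": 0, "y": 0, "z": 0, "rx": 0, "ry": 0, "rz": 0, "fingers": 15}, {"x": 0, "y": 0, "z": 0, "rx": 0, "ry": 0, "rz": 0, "fingers": 15}, {"x": 0, "y": 0, "z": 0, "rx": 0, "ry": 0, "rz": 0, "fingers": 15}, {"x": 0, "y": 0, "z": 0, "rx": 0, "ry": 0, "rz": 0, "fingers": 15}, {"x": 0, "y": 0, "z": 0, "rx": 0, "ry": 0, "rz": 0, "fingers": 15}, {"x": 0, "y": 0, "z": 0, "rx": 0, "ry": 0, "rz": 0, "fingers": 15}, {"x": 0, "y": 0, "z": 0, "rx": 0, "ry": 0, "rz": 0, "fingers": 15}])

```text
time_s: 34.2
tool_pos: [627.5, 97.4, 195.7]
tcp_rot: [[0.982, -0.0, 0.187], [-0.187, -0.0, 0.982], [0.0, -1.0, -0.0]]
ft_force: [0.2, 0.6, -1.1]
opening: 0.294
```

```bash
python3 go.py 625.7 98.4 195 1.383;python3 - <<'E'
from h import *
d=snapshot("side");s=get_state();p=s["tool_pos"];R=s["tcp_rot"]
X=R[:,0];Z=R[:,2];w=p-np.array([0,0,92])
def rect(c,a,b,X,Z): return np.array([c+sx*a*X+sz*b*Z for sx,sz in((1,1),(1,-1),(-1,-1),(-1,1))])
L=np.array([625.7,98.4,103]);
overlay(d,(210,310,180,290),6,"pics/s10.png",[(rect(w,20,17,X,Z),(0,255,255)),(rect(L,20,17,X,Z),(255,0,255))])
W=cloud(d);m=(W[...,2]>98)&(W[...,2]<140)&(abs(W[...,0]-625)<40)&(abs(W[...,1]-98)<40)&(d["img"].min(-1)>90);q=W[m]
print(len(q),q.min(0).round(1),q.max(0).round(1),np.percentile(q,2,axis=0).round(1),np.percentile(q,98,axis=0).round(1))
E
```

```text
t 34.2 pos [627.5  97.4 195.7] a 1.383 shift(x,y,z) [-2.   0.7  0.6] turn [ 0. -0.  0.] F [ 0.2  0.6 -1.1] open 25.1
294 [602.9  83.6 102.6] [647.2 119.7 138. ] [603.3  87.7 103.8] [645.1 117.7 137. ]
```

View pics/s10.png

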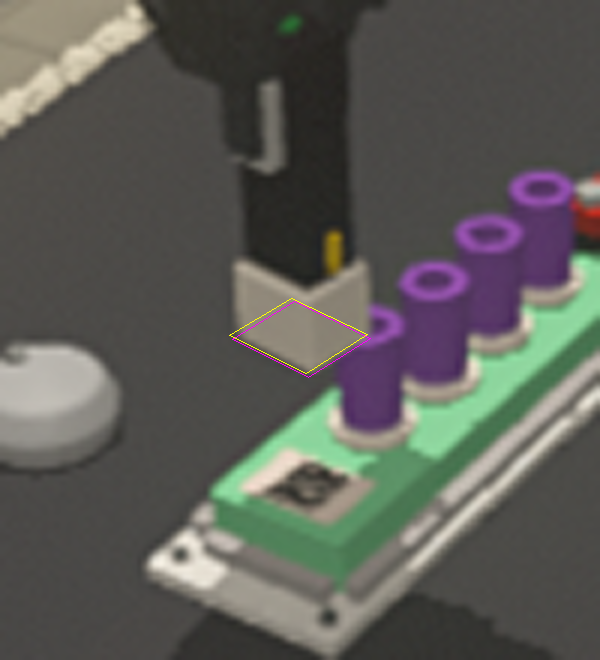

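Emit:
servo_tool(series=[{"x": 0, "y": -21, "z": 0, "rx": 0, "ry": 0, "rz": 0, "fingers": 15}, {"x": -25, "y": 0, "z": 26, "rx": 0, "ry": 0, "rz": 0, "fingers": 15}, {"x": -33, "y": 0, "z": 34, "rx": 0, "ry": 0, "rz": 0, "fingers": 15}, {"x": -33, "y": 0, "z": 34, "rx": 0, "ry": 0, "rz": 0, "fingers": 15}, {"x": -33, "y": 0, "z": 34, "rx": 0, "ry": 0, "rz": 0, "fingers": 15}, {"x": -33, "y": 0, "z": 34, "rx": 0, "ry": 0, "rz": 0, "fingers": 15}, {"x": -25, "y": 0, "z": 26, "rx": 0, "ry": 0, "rz": 0, "fingers": 15}, {"x": -15, "y": 0, "z": 14, "rx": 0, "ry": 0, "rz": 0, "fingers": 15}])

```text
time_s: 35.05
tool_pos: [470.0, 335.0, 216.9]
tcp_rot: [[0.983, 0.0, 0.185], [-0.185, 0.0, 0.983], [0.0, -1.0, 0.0]]
ft_force: [-0.2, 0.1, -1.3]
opening: 0.296
```

Emit:
servo_tool(series=[{"x": 0, "y": 0, "z": 0, "rx": 0, "ry": 0, "rz": 0, "fingers": 15}, {"x": 0, "y": 0, "z": 0, "rx": 0, "ry": 0, "rz": 0, "fingers": 15}, {"x": 0, "y": 0, "z": 0, "rx": 0, "ry": 0, "rz": 0, "fingers": 15}, {"x": 0, "y": 0, "z": 0, "rx": 0, "ry": 0, "rz": 0, "fingers": 15}])

```text
time_s: 35.45
tool_pos: [472.5, 331.9, 216.6]
tcp_rot: [[0.982, 0.0, 0.189], [-0.189, -0.0, 0.982], [0.0, -1.0, -0.0]]
ft_force: [0.5, -0.2, -1.2]
opening: 0.298
```

```bash
python3 go.py 470.8 333.4 97 1.382;python3 - <<'E'
from h import *
d=snapshot("side");crop(d,210,320,200,390,3.5,"pics/s11.png")
E
```

```text
t 35.45 pos [472.5 331.9 216.6] a 1.381 shift(x,y,z) [ -2.  119.6   1.2] turn [ 0.  -0.1  0. ] F [ 0.5 -0.2 -1.2] open 25.4
```

View pics/s11.png

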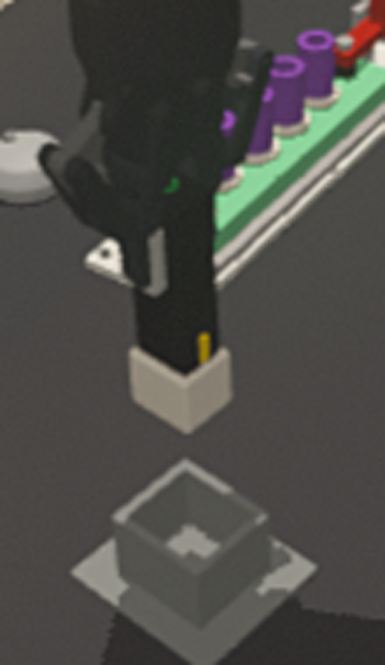

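Correct 2 mm, lower to just above the rim, check, then on down.

Emit:
servo_tool(series=[{"x": -2, "y": 20, "z": 1.2, "rx": 0, "ry": 0, "rz": 0, "fingers": 15}, {"x": 0, "y": 25, "z": 0, "rx": 0, "ry": 0, "rz": 0, "fingers": 15}, {"x": 0, "y": 25, "z": 0, "rx": 0, "ry": 0, "rz": 0, "fingers": 15}, {"x": 0, "y": 0, "z": 0, "rx": 0, "ry": 0, "rz": 0, "fingers": 15}, {"x": 0, "y": 0, "z": 0, "rx": 0, "ry": 0, "rz": 0, "fingers": 15}])

```text
time_s: 36.0
tool_pos: [470.2, 333.9, 147.0]
tcp_rot: [[0.982, -0.001, 0.188], [-0.188, -0.0, 0.982], [-0.0, -1.0, -0.0]]
ft_force: [0.4, -0.2, -1.2]
opening: 0.303
```

```bash
python3 go.py 470.8 333.4 97 1.382;python3 - <<'E'
from h import *
d=snapshot("side");crop(d,220,310,280,390,6,"pics/s12.png")
E
```

```text
t 36.0 pos [470.2 333.9 147. ] a 1.382 shift(x,y,z) [ 0.7 50.  -0.3] turn [ 0. -0. -0.] F [ 0.4 -0.2 -1.2] open 25.9
```

View pics/s12.png

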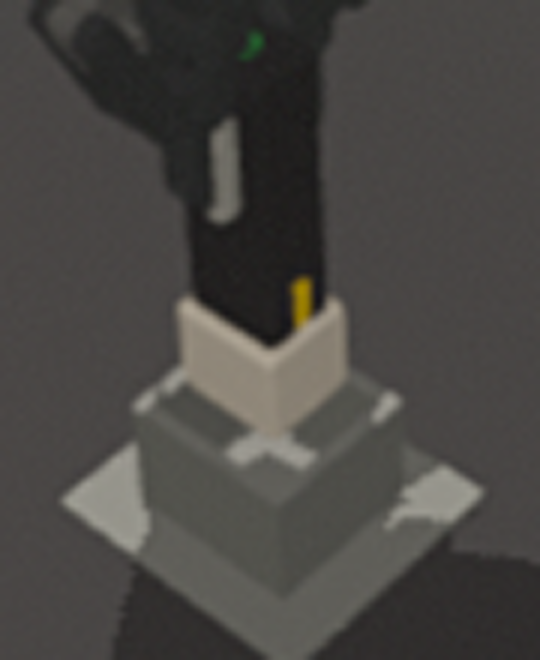

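Emit:
servo_tool(series=[{"x": 0.5, "y": 10, "z": -0.3, "rx": 0, "ry": 0, "rz": 0, "fingers": 15}, {"x": 0, "y": 15, "z": 0, "rx": 0, "ry": 0, "rz": 0, "fingers": 15}, {"x": 0, "y": 15, "z": 0, "rx": 0, "ry": 0, "rz": 0, "fingers": 15}, {"x": 0, "y": 5, "z": 0, "rx": 0, "ry": 0, "rz": 0, "fingers": 15}, {"x": 0, "y": 2, "z": 0, "rx": 0, "ry": 0, "rz": 0, "fingers": 15}, {"x": 0, "y": 0, "z": 0, "rx": 0, "ry": 0, "rz": 0, "fingers": 15}])

```text
time_s: 36.65
tool_pos: [470.3, 333.9, 99.4]
tcp_rot: [[0.982, -0.0, 0.187], [-0.187, -0.0, 0.982], [-0.0, -1.0, -0.0]]
ft_force: [0.1, -0.7, -1.3]
opening: 0.299
```

Emit:
servo_tool(series=[{"x": 0, "y": 1, "z": 0, "rx": 0, "ry": 0, "rz": 0, "fingers": 15}, {"x": 0, "y": 1, "z": 0, "rx": 0, "ry": 0, "rz": 0, "fingers": 15}, {"x": 0, "y": 0.5, "z": 0, "rx": 0, "ry": 0, "rz": 0, "fingers": 15}, {"x": 0, "y": 0, "z": 0, "rx": 0, "ry": 0, "rz": 0, "fingers": 15}])

```text
time_s: 37.05
tool_pos: [470.6, 333.9, 97.3]
tcp_rot: [[0.982, 0.0, 0.187], [-0.187, -0.0, 0.982], [0.0, -1.0, 0.0]]
ft_force: [0.3, 0.9, -1.9]
opening: 0.297
```

Emit:
servo_tool(series=[{"x": 0, "y": 0.8, "z": 0, "rx": 0, "ry": 0, "rz": 0, "fingers": 15}, {"x": 0, "y": 0.7, "z": 0, "rx": 0, "ry": 0, "rz": 0, "fingers": 15}, {"x": 0, "y": 0, "z": 0, "rx": 0, "ry": 0, "rz": 0, "fingers": 15}])

```text
time_s: 37.35
tool_pos: [470.8, 334.0, 97.0]
tcp_rot: [[0.982, 0.001, 0.187], [-0.187, 0.0, 0.982], [0.001, -1.0, 0.0]]
ft_force: [-2.6, -2.4, 7.9]
opening: 0.298
```

Emit:
servo_tool(series=[{"x": 0, "y": 0, "z": 0, "rx": 0, "ry": 0, "rz": 0, "fingers": 70}, {"x": 0, "y": 0, "z": 0, "rx": 0, "ry": 0, "rz": 0, "fingers": 70}, {"x": 0, "y": 0, "z": 0, "rx": 0, "ry": 0, "rz": 0, "fingers": 70}, {"x": 0, "y": -20, "z": 0, "rx": 0, "ry": 0, "rz": 0, "fingers": 70}, {"x": 0, "y": -35, "z": 0, "rx": 0, "ry": 0, "rz": 0, "fingers": 70}, {"x": 0, "y": -45, "z": 0, "rx": 0, "ry": 0, "rz": 0, "fingers": 70}, {"x": 0, "y": -20, "z": 0, "rx": 0, "ry": 0, "rz": 0, "fingers": 40}, {"x": 0, "y": 0, "z": 0, "rx": 0, "ry": 0, "rz": 0, "fingers": 0}])

```text
time_s: 38.15
tool_pos: [472.1, 334.6, 219.5]
tcp_rot: [[0.982, 0.005, 0.187], [-0.187, 0.002, 0.982], [0.005, -1.0, 0.003]]
ft_force: [0.4, 0.4, 0.1]
opening: 0.493
```

Emit:
servo_tool(series=[{"x": 0, "y": 0, "z": 0, "rx": 0, "ry": 8.5, "rz": 0, "fingers": 0}, {"x": 0, "y": 0, "z": 0, "rx": 0, "ry": 8.5, "rz": 0, "fingers": 0}, {"x": 0, "y": 0, "z": 0, "rx": 0, "ry": 8.5, "rz": 0, "fingers": 0}, {"x": 0, "y": 0, "z": 0, "rx": 0, "ry": 8.5, "rz": 0, "fingers": 0}, {"x": 0, "y": 0, "z": 0, "rx": 0, "ry": 8.5, "rz": 0, "fingers": 0}, {"x": 0, "y": 0, "z": 0, "rx": 0, "ry": 8.5, "rz": 0, "fingers": 0}, {"x": 0, "y": 0, "z": 0, "rx": 0, "ry": 8.5, "rz": 0, "fingers": 0}, {"x": 0, "y": 0, "z": 0, "rx": 0, "ry": 8.5, "rz": 0, "fingers": 0}])

```text
time_s: 38.95
tool_pos: [470.1, 333.7, 214.1]
tcp_rot: [[0.188, -0.002, 0.982], [-0.982, -0.001, 0.188], [0.0, -1.0, -0.002]]
ft_force: [-0.5, -0.2, -0.7]
opening: -0.004
```

Emit:
servo_tool(series=[{"x": 0, "y": 0, "z": 0, "rx": 0, "ry": 8.5, "rz": 0, "fingers": 0}, {"x": 0, "y": 0, "z": 0, "rx": 0, "ry": 6.4, "rz": 0, "fingers": 0}, {"x": 0, "y": 0, "z": 0, "rx": 0, "ry": 0, "rz": 0, "fingers": 0}])

```text
time_s: 39.25
tool_pos: [470.1, 333.7, 214.2]
tcp_rot: [[-0.066, -0.002, 0.998], [-0.998, -0.001, -0.066], [0.001, -1.0, -0.002]]
ft_force: [-0.1, 0.7, -0.7]
opening: -0.0
```

```bash
python3 go.py 612.5 -137 210 -0.065;python3 - <<'E'
from h import *
d=snapshot("side");crop(d,200,380,160,400,2.5,"pics/s13.png")
E
```

```text
t 39.25 pos [470.1 333.7 214.2] a -0.066 shift(x,y,z) [460.3   4.4 173.1] turn [ 0.1 -0.1  0. ] F [-0.1  0.7 -0.7] open -0.0
```

View pics/s13.png

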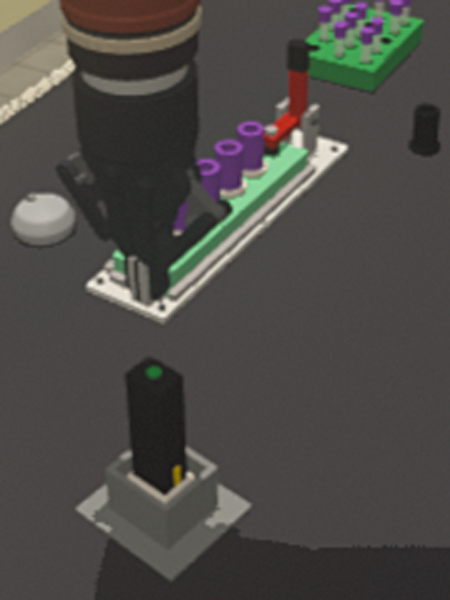

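Emit:
servo_tool(series=[{"x": 30, "y": 0, "z": 11, "rx": 0, "ry": 0, "rz": 0, "fingers": 0}, {"x": 45, "y": 0, "z": 17, "rx": 0, "ry": 0, "rz": 0, "fingers": 0}, {"x": 45, "y": 0, "z": 17, "rx": 0, "ry": 0, "rz": 0, "fingers": 0}, {"x": 45, "y": 0, "z": 17, "rx": 0, "ry": 0, "rz": 0, "fingers": 0}, {"x": 45, "y": 0, "z": 17, "rx": 0, "ry": 0, "rz": 0, "fingers": 0}, {"x": 45, "y": 0, "z": 17, "rx": 0, "ry": 0, "rz": 0, "fingers": 0}, {"x": 45, "y": 0, "z": 17, "rx": 0, "ry": 0, "rz": 0, "fingers": 0}, {"x": 45, "y": 0, "z": 17, "rx": 0, "ry": 0, "rz": 0, "fingers": 0}])

```text
time_s: 40.1
tool_pos: [578.1, -20.7, 215.2]
tcp_rot: [[-0.061, -0.0, 0.998], [-0.998, 0.0, -0.061], [-0.0, -1.0, -0.0]]
ft_force: [0.7, 0.5, -0.0]
opening: -0.003
```

Emit:
servo_tool(series=[{"x": 45, "y": 0, "z": 17, "rx": 0, "ry": 0, "rz": 0, "fingers": 0}, {"x": 40, "y": 0, "z": 16, "rx": 0, "ry": 0, "rz": 0, "fingers": 0}, {"x": 25, "y": 0, "z": 9, "rx": 0, "ry": 0, "rz": 0, "fingers": 0}, {"x": 0, "y": 0, "z": 0, "rx": 0, "ry": 0, "rz": 0, "fingers": 0}, {"x": 0, "y": 0, "z": 0, "rx": 0, "ry": 0, "rz": 0, "fingers": 0}, {"x": 0, "y": 0, "z": 0, "rx": 0, "ry": 0, "rz": 0, "fingers": 0}])

```text
time_s: 40.7
tool_pos: [612.6, -130.1, 215.5]
tcp_rot: [[-0.062, -0.0, 0.998], [-0.998, 0.0, -0.062], [-0.0, -1.0, -0.0]]
ft_force: [0.1, 0.6, 0.6]
opening: 0.001
```

```bash
python3 go.py 612.5 -137 103 -0.065
```

```text
t 40.7 pos [ 612.6 -130.1  215.5] a -0.062 shift(x,y,z) [  6.9 112.5   0.4] turn [ 0.   0.2 -0. ] F [0.1 0.6 0.6] open 0.1
```

Emit:
servo_tool(series=[{"x": 5, "y": 30, "z": 0, "rx": 0, "ry": 0.2, "rz": 0, "fingers": 0}, {"x": 0, "y": 30, "z": 0, "rx": 0, "ry": 0, "rz": 0, "fingers": 0}, {"x": 0, "y": 0, "z": 0, "rx": 0, "ry": 0, "rz": 0, "fingers": 0}, {"x": 0, "y": 0, "z": 0, "rx": 0, "ry": 0, "rz": 0, "fingers": 0}])

```text
time_s: 41.1
tool_pos: [612.2, -135.0, 156.2]
tcp_rot: [[-0.066, -0.001, 0.998], [-0.998, 0.0, -0.066], [-0.0, -1.0, -0.001]]
ft_force: [-0.1, -0.9, 0.7]
opening: -0.0
```

```bash
python3 go.py 611 -137 103 -0.065; python3 - <<'E'
from h import *
d=snapshot("side");crop(d,250,380,120,240,5,"pics/c5.png")
E
```

```text
t 41.1 pos [ 612.2 -135.   156.2] a -0.066 shift(x,y,z) [ 2.  53.2 -1.1] turn [ 0.  -0.1 -0. ] F [-0.1 -0.9  0.7] open -0.0
```

View pics/c5.png

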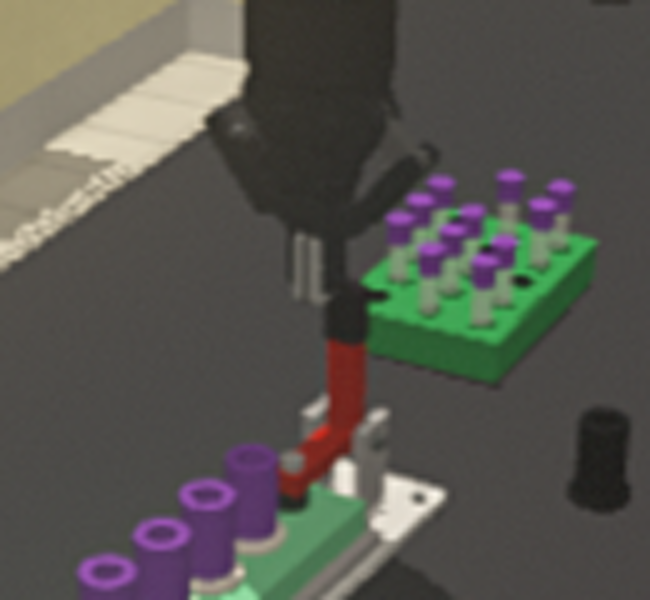

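Emit:
servo_tool(series=[{"x": 0, "y": 20, "z": 0, "rx": 0, "ry": 0, "rz": 0, "fingers": 0}, {"x": 0, "y": 20, "z": 0, "rx": 0, "ry": 0, "rz": 0, "fingers": 0}, {"x": 0, "y": 10, "z": 0, "rx": 0, "ry": 0, "rz": 0, "fingers": 0}, {"x": 0, "y": 0, "z": 0, "rx": 0, "ry": 0, "rz": 0, "fingers": 0}])

```text
time_s: 41.55
tool_pos: [612.4, -135.9, 105.6]
tcp_rot: [[-0.067, -0.001, 0.998], [-0.998, 0.0, -0.067], [-0.0, -1.0, -0.001]]
ft_force: [0.3, 0.2, -0.1]
opening: -0.004
```

Emit:
servo_tool(series=[{"x": 10, "y": 0, "z": -0.5, "rx": 0, "ry": 0, "rz": 0, "fingers": 0}, {"x": 10, "y": 0, "z": 0, "rx": 0, "ry": 0, "rz": 0, "fingers": 0}, {"x": 10, "y": 0, "z": 0, "rx": 0, "ry": 0, "rz": 0, "fingers": 0}, {"x": 10, "y": 0, "z": 0, "rx": 0, "ry": 0, "rz": 0, "fingers": 0}, {"x": 0, "y": 0, "z": 0, "rx": 0, "ry": 0, "rz": 0, "fingers": 0}])

```text
time_s: 42.05
tool_pos: [609.2, -178.0, 105.9]
tcp_rot: [[-0.07, 0.0, 0.998], [-0.998, -0.001, -0.07], [0.001, -1.0, 0.0]]
ft_force: [0.4, 0.4, 1.4]
opening: 0.002
```

```bash
python3 - <<'E'
from h import *
d=snapshot("side");crop(d,250,380,120,240,5,"pics/c6.png")
E
```

```text
(no output)
```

View pics/c6.png

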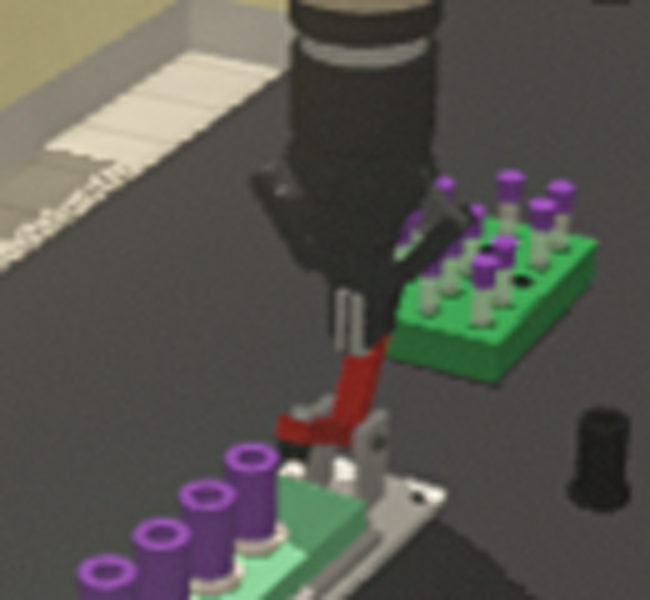

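Working; keep pushing.

Emit:
servo_tool(series=[{"x": 10, "y": 0, "z": 0, "rx": 0, "ry": 0, "rz": 0, "fingers": 0}, {"x": 10, "y": 0, "z": 0, "rx": 0, "ry": 0, "rz": 0, "fingers": 0}, {"x": 10, "y": 0, "z": 0, "rx": 0, "ry": 0, "rz": 0, "fingers": 0}, {"x": 10, "y": 0, "z": 0, "rx": 0, "ry": 0, "rz": 0, "fingers": 0}, {"x": 8, "y": 0, "z": 0, "rx": 0, "ry": 0, "rz": 0, "fingers": 0}, {"x": 0, "y": 0, "z": 0, "rx": 0, "ry": 0, "rz": 0, "fingers": 0}, {"x": 0, "y": 0, "z": 0, "rx": 0, "ry": 0, "rz": 0, "fingers": 0}])

```text
time_s: 42.8
tool_pos: [606.0, -224.1, 105.6]
tcp_rot: [[-0.068, -0.0, 0.998], [-0.998, 0.0, -0.068], [-0.0, -1.0, -0.0]]
ft_force: [0.1, 1.1, 0.3]
opening: 0.004
```

```bash
python3 - <<'E'
from h import *
d=snapshot("side");crop(d,250,380,120,240,5,"pics/c7.png")
E
```

```text
(no output)
```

View pics/c7.png

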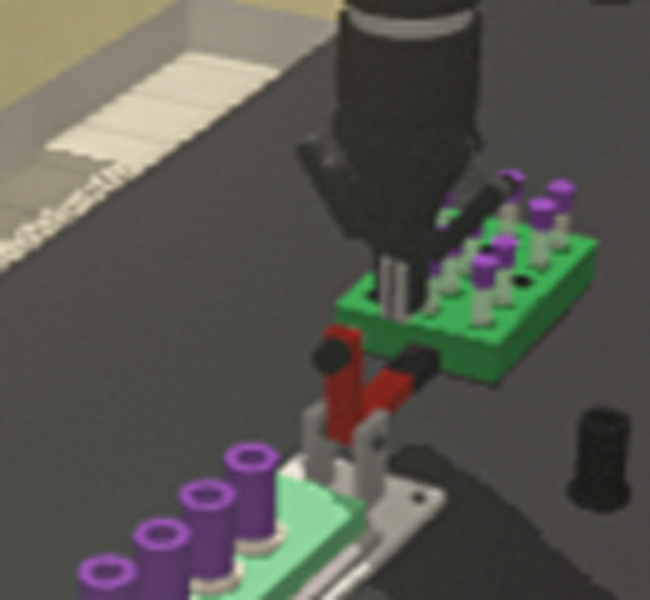

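Fully open. Retract straight up, then back, and check the whole scene.

Emit:
servo_tool(series=[{"x": 0, "y": -40, "z": 0, "rx": 0, "ry": 0, "rz": 0, "fingers": 0}, {"x": 0, "y": -40, "z": 0, "rx": 0, "ry": 0, "rz": 0, "fingers": 0}, {"x": 0, "y": -40, "z": 0, "rx": 0, "ry": 0, "rz": 0, "fingers": 0}, {"x": 0, "y": 0, "z": -45, "rx": 0, "ry": 0, "rz": 0, "fingers": 0}, {"x": 20, "y": 0, "z": -40, "rx": 0, "ry": 0, "rz": 0, "fingers": 0}, {"x": 40, "y": 0, "z": -20, "rx": 0, "ry": 0, "rz": 0, "fingers": 0}, {"x": 45, "y": 0, "z": -10, "rx": 0, "ry": 0, "rz": 0, "fingers": 0}, {"x": 0, "y": 0, "z": 0, "rx": 0, "ry": 0, "rz": 0, "fingers": 0}])

```text
time_s: 43.65
tool_pos: [482.4, -324.8, 225.5]
tcp_rot: [[-0.072, -0.0, 0.997], [-0.997, -0.002, -0.072], [0.002, -1.0, -0.0]]
ft_force: [-0.5, 0.9, -0.1]
opening: 0.002
```

Emit:
servo_tool(series=[{"x": 40, "y": 0, "z": -25, "rx": 0, "ry": 0, "rz": 0, "fingers": 0}, {"x": 40, "y": 0, "z": -25, "rx": 0, "ry": 0, "rz": 0, "fingers": 0}, {"x": 0, "y": 0, "z": 0, "rx": 0, "ry": 0, "rz": 0, "fingers": 0}, {"x": 0, "y": 0, "z": 0, "rx": 0, "ry": 0, "rz": 0, "fingers": 0}])

```text
time_s: 44.05
tool_pos: [428.6, -397.5, 225.6]
tcp_rot: [[-0.069, 0.0, 0.998], [-0.998, 0.0, -0.069], [-0.0, -1.0, 0.0]]
ft_force: [0.2, 0.6, 0.2]
opening: 0.001
```

```bash
python3 - <<'E'
from h import *
d=snapshot("side");crop(d,180,400,150,390,2.5,"pics/f_s.png")
d2=snapshot("top");crop(d2,130,460,130,300,2.4,"pics/f_t.png")
p=[(616.5,-73),(618.8,-31.1),(620.9,10.9),(623.2,52.6)]
overlay(d,(235,345,170,280),6,"pics/f_o.png",sum([sleeve_shapes(c,33) for c in p],[]))
print([(s[0].tolist(),s[1]) for s in sleeves(d2,33)])
E
```

```text
[([618.4, -71.9], 65), ([620.6, -29.7], 65), ([622.5, 11.9], 65), ([628.2, 53.5], 64)]
```

View pics/f_s.png

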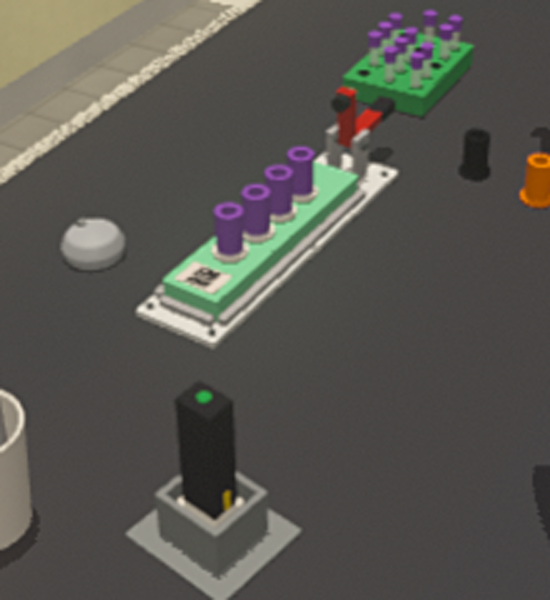

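View pics/f_t.png

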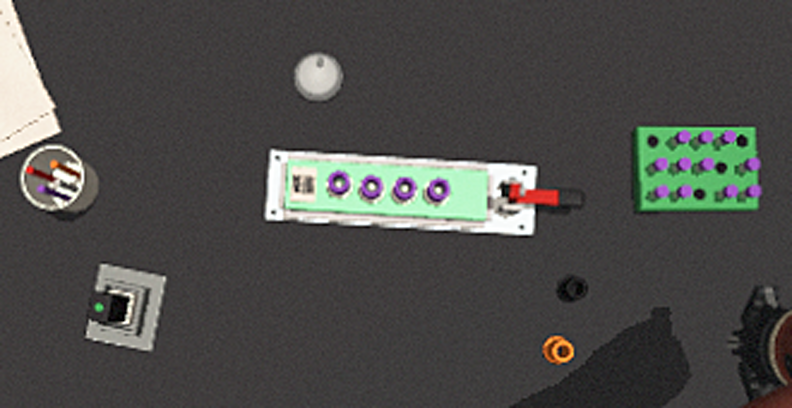

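View pics/f_o.png

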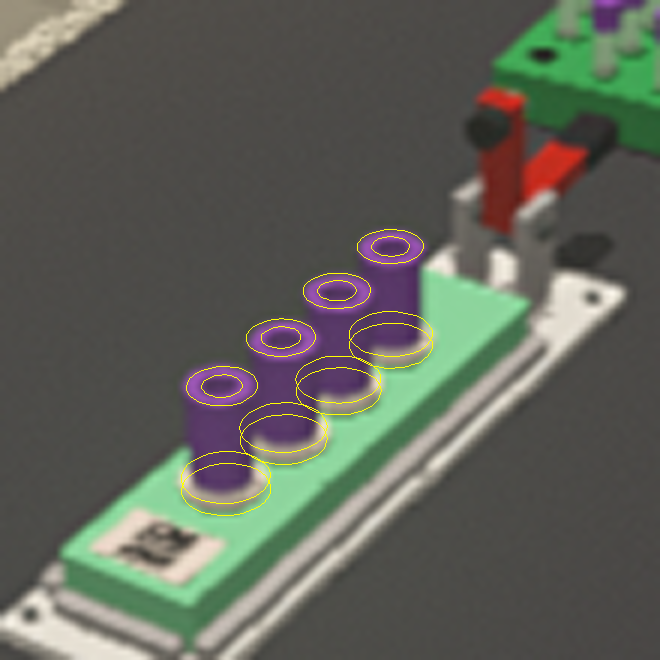

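```bash
python3 - <<'E'
from h import *
d2=snapshot("top");p=[(618.4,-71.9),(620.6,-29.7),(622.5,11.9),(624.5,53.5)]
overlay(d2,(240,335,185,230),8,"pics/f_o2.png",sum([sleeve_shapes(c,33)[1:3] for c in p],[]))
crop(d2,240,335,185,230,8,"pics/f_o3.png")
d=snapshot("side");crop(d,255,310,200,265,9,"pics/f_o4.png")
W=cloud(d);
for c in p:
    m=(np.hypot(W[...,0]-c[0],W[...,1]-c[1])<14)&(W[...,2]>76);q=W[m];print(len(q),np.percentile(q[:,2],[50,80,95]).round(1))
E
```

```text
40 [79.8 81.8 82.4]
43 [80.3 82.  82.8]
51 [80.  81.6 82.6]
60 [80.7 81.9 82.5]
```

View pics/f_o2.png

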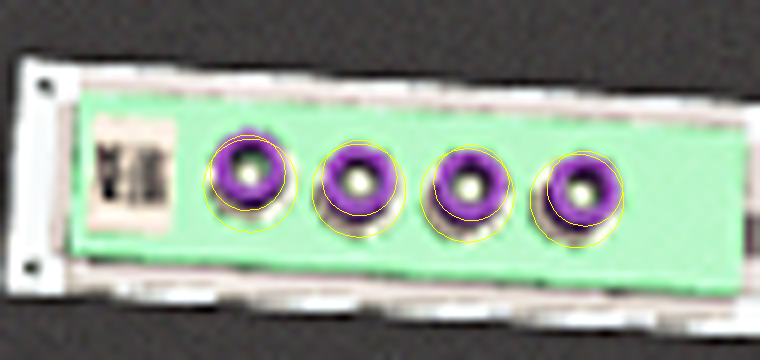

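View pics/f_o3.png

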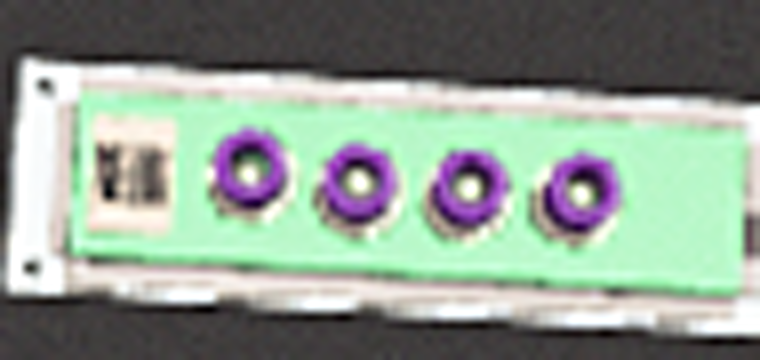

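View pics/f_o4.png

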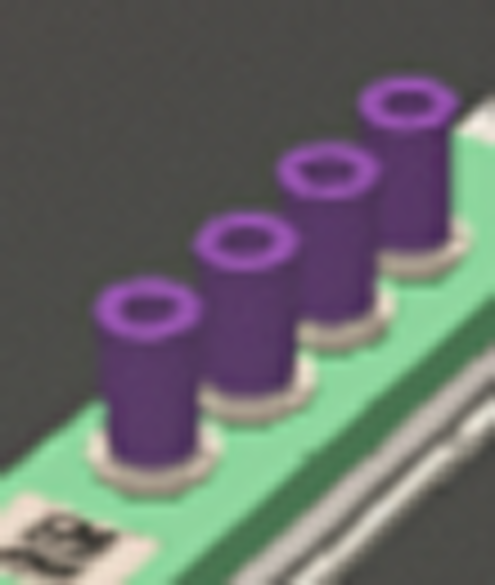

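```bash
python3 -c "
from station import *
print(get_state()['time_s']);print(job_done())"
```

```text
44.25
the job is handed in; nothing more can be done
None
```

The job is done and handed in at 44.3 s. I shut the clamp, put all four purple sleeves on ports 0–3, and scanned the label. Then I put the scanner back in its stand and swung the clamp fully open.

**Scan:** the scanner was held steady for about 3 s, with its window about 70 mm above the label. Measured against the camera-derived label position, it was off centre by about 2 mm at most.

**Last checks:**
- **Sleeves:** while being pushed on, each one met 12–13 N of resistance at the expected height. In the final pictures all four look upright and have equal top heights, about 82 mm measured against 83 mm nominal.
- **Scanner and clamp:** the scanner stands in its stand and the clamp lies at its open stop.
- **Block and bystanders:** the block is in its nest. The mouse, pen pot, tube rack and the black and orange look-alikes appear untouched, judged by eye only.
- **Arm:** it is clear of everything.

**Disagreement:** the top camera placed the port 3 sleeve about 3.5 mm off the line of the others in x. The side camera matched it to within about a pixel and showed it upright, so I put this down to play on the spigot plus the coarse top-camera resolution and left it.

Neither a sleeve being knocked aside nor a slackened grip showed up during the run.

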